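Unclamp a clip from the angled vise and nest the three clips in their tray

TASK

One aluminium clip is still clamped in the tilted vise: slide the vise jaw fully open by its black lug and leave it open, and only then lift the clip out. Nest it and the two other loose aluminium clips in the wooden tray, webs up, all three lying flat on the tray's floor; they fit in only one arrangement. Do not shift or upset the other things on the bench.

Things in the scene. Friction and masses are not known exactly. Their poses are not given: they have to be found in the camera images.
- u_clip: U clip, bare aluminium, 0.18 kg. Origin under its web. Plate 15 mm thick (lower edges chamfered 3), mm: x -13.5..43.5, y -43.5..43.5, notched from +x: x > 13.5, |y| < 16.5. Upright web x -13.5..13.5, y -5..5, up to z 60: pinch it across y, fingertips at z 27 to 35. In the vise its x points up the slope and its z along the bed normal.
- z_clip: Z clip, lies flat on the bench in front of the open oven door (door and handle: world x > 0.49, y 0.05..0.38 m, up to 110 mm high; carry clips over it). Origin under its web. Plate, mm: bar x -31.5..25.5, y -13.5..13.5 and bar x -1.5..55.5, y 16.5..43.5, joined over x -1.5..25.5. Web x -18..18, y -5..5. Heights, mass and grasp as the U clip's.
- w_clip: Stair (W) clip, lies flat on the bench there too. Origin under its web. Plate, mm: bar x -58.5..-1.5, y -43.5..-16.5; bar x -28.5..28.5, y -13.5..13.5; block x 1.5..28.5, y 16.5..43.5; joined over x -28.5..-1.5 and 1.5..28.5. Web x -20..20, y -5..5. Heights, mass and grasp as the U clip's.
- tray: Wooden tray, stays put, 174 x 114 x 19 mm; origin under its middle, x along its length. Floor at z 5; inside |x| < 76, |y| < 46; walls' inner top edges sloped. A fixed block fills the corner x > 45.5, y < -15.5. Only arrangement: every clip's x along tray x (same sense), origins at the three seats, so the webs stand in one row along tray x.
- seat_u (a point): Where the U clip's origin belongs: tray (-60, 0, 5) mm, on the floor; axes as the tray's
- seat_z (a point): Where the Z clip's origin belongs: tray (-12, 0, 5) mm, on the floor; axes as the tray's
- seat_w (a point): Where the stair clip's origin belongs: tray (45, 0, 5) mm, on the floor; axes as the tray's
- vise: Grey vise, stays put; own frame upright, origin on the bench under the bed's middle (42 mm up). Bed tilted 30 deg, its low edge (vise -x) toward the tray: up the slope = (cos30, 0, sin30), normal = (-sin30, 0, cos30). Foot x -55..55, y -146..66 mm. On the bed: 14 mm high ledge below the clip, fixed jaw 22 mm high at y 44..62, sliding jaw 24 mm high at y -82..-36, 18 mm stop block at y -144..-134.
- vise_seat (a point): Where the U clip's origin starts in the vise: vise (-14.1, 0, 33.9) mm, on the bed; axes as the vise's (upright). With the jaw open, lift the clip out along the bed normal.
- jaw_lug (a point): Middle of the top of the sliding jaw's black lug; axes as the vise's. The lug is 16 mm thick along vise y, 40 mm long up the slope, and stands 24 to 60 mm above the bed along its normal: pinch it across vise y, fingertips 27 to 35 mm above the bed. With the jaw shut it is 75 mm from the web.
- jaw (a joint): Slide of the jaw along the vise's -y: 0 = shut on the clip, a lip over the clip's edge keeps it in; 0.045 m = fully open, at its stop. Stays where left; about 4 N of friction.
- tape: Roll of tape, 98 x 96 x 25 mm, bystander, origin under its middle
- small_beaker: Glass beaker 68 mm wide, 80 mm high, bystander, origin under its middle
- brush: Grey nail brush 30 x 85 x 55 mm, its length along its y, bystander, origin under its middle
- tiny_beaker: Empty glass beaker 60 mm wide, 70 mm high, bystander, origin under its middle
- bottle: Small brown dropper bottle 33 mm wide, 102 mm high, bystander, origin under its middle

How it is judged:
On the way:
1. the jaw is slid fully open (past 40 mm) while the U-clip still lies in the vise (within 20 mm of its place) (value of joint jaw above 0.04 m and distance between u_clip and vise_seat below 0.02 m), for 0.1 s.
At the end, for the whole second after the job is handed in: All three clips rest on the tray's floor (underside 2 to 8 mm above the tray's underside, tilt under 0.06 rad), each within 10 mm of its seat and turned within 0.2 rad of the tray's length, at rest; the vise jaw is left open (past 35 mm) (horizontal distance between u_clip and seat_u below 0.01 m and z of u_clip in the frame of tray between 0.002 and 0.008 m and angle between each of u_clip, z_clip, w_clip's own z axis and vertical below 0.06 rad and angle between the x axis of each of u_clip, z_clip, w_clip and the x axis of tray, either way round below 0.2 rad and linear speed of each of u_clip, z_clip, w_clip below 0.02 m/s and horizontal distance between z_clip and seat_z below 0.01 m and z of z_clip in the frame of tray between 0.002 and 0.008 m and horizontal distance between w_clip and seat_w below 0.01 m and z of w_clip in the frame of tray between 0.002 and 0.008 m and value of joint jaw above 0.035 m); the robot touches nothing.
It fails at once if a bystander (tape) is shifted over 30 mm or tipped (distance of tape from where it was at the start of the episode above 0.03 m or angle between tape's own z axis and vertical above 0.5 rad).
It fails at once if a bystander (small_beaker) is shifted over 30 mm or tipped (distance of small_beaker from where it was at the start of the episode above 0.03 m or angle between small_beaker's own z axis and vertical above 0.5 rad).
It fails at once if a bystander (brush) is shifted over 30 mm or tipped (distance of brush from where it was at the start of the episode above 0.03 m or angle between brush's own z axis and vertical above 0.5 rad).
It fails at once if a bystander (tiny_beaker) is shifted over 30 mm or tipped (distance of tiny_beaker from where it was at the start of the episode above 0.03 m or angle between tiny_beaker's own z axis and vertical above 0.5 rad).
It fails at once if a bystander (bottle) is shifted over 30 mm or tipped (distance of bottle from where it was at the start of the episode above 0.03 m or angle between bottle's own z axis and vertical above 0.5 rad).
It also fails if it takes over 72 s, if anything falls off the work surface, if the arm or the gripper's body presses on something with over 40 N, if the wrist force passes 120 N, or if a joint passes its speed limit or range.

ROBOT

A 6-joint arm with a two-finger parallel gripper is mounted at the origin on a cart in front of the work surface, level with it; the furniture and walls round the work are solid. World frame = base frame: x ahead of the robot, y to its left, z up, the work surface at z = 0. Lengths are in m, angles in rad, forces in N, time in s.
With the tool pointing down it reaches from about 0.325 to 0.775 m from the base axis. Payload 5.5 kg.
Tool frame: the origin (TCP) lies midway between the tips of the shut fingers; the grasp point (between the pads) lies 19 mm behind it; z points along the fingers, x is the direction in which the jaws open and shut, and the axes are right-handed (so a half turn about z gives the same grasp; the last joint's range is limited). The gripper opens to 88 mm and grips with 3 to 60 N. Pads are 20 mm wide; open, the fingers measure 115 mm over their backs; the gripper's body (75 mm by 178 mm) begins 61 mm behind the grasp point.
Start: joints at [1.104, 0.091, 1.231, -0, 1.82, -0.057], TCP at [0.239, 0.55, 0.19] pointing down, gripper open.
Joint ranges: [-2.87, 2.87], [-0.86, 2.18], [0.17, 2.46], [-1.51, 4.65], [0.06, 2.69], [-2.65, 2.65]. Speed limits (rad/s): [2.57, 2.57, 3.01, 3.14, 3.14, 3.14].

INTERFACE

Orientations are given as a rotation vector (axis times angle).
In Python, from station import bot, cams, hand_in gives the robot as it stands. The module is installed in compiled form; this text tells all that it offers.
- The arm moves only by the shell command python3 -m inch 'ROWS' [FORCE]. ROWS is JSON, a list that holds one entry, the list of rows, each a list of 5 numbers: the shift along the tool's x, y, z in units of 30 mm (1.0 is 30 mm), then the turn about the tool's z in units of 6 degrees (1.0 is 6 degrees), then the closure, from -1 (fully open) to 1 (shut). A call has 1 to 10 rows; each row is the pose to reach, as a shift and turn from the pose commanded when the call began, along the tool's axes at that moment; what a row does not reach only later rows make up. A row lasts 1/12 s, in which the tool goes at most 41.7 mm and 7.16 degrees, less where a joint would pass 70% of its speed; a pose out of reach is approached as far as the arm can. A call with a gripper value outside its range is refused whole. The fingers move at their own pace and stop on an object; FORCE is the grip in N (left out, the last holds). Time passes only in rows, so rows that repeat a pose let the fingers close. It gives the time, the measured TCP pose, the force and the opening at its end, in the units of the state.
- bot.get_state(): the state, without advancing time (a new reading comes with each control period).
- cams.read_camera(name): name is "scene" or "side" or "wrist"; returns the picture (400x640x3 uint8, red, green, blue); there is no depth.
- cams.get_calibration(name): a dict with "camera_matrix" (3x3 intrinsics, pixels), "k1" (the pictures are not rectified: a ray, as slopes to the right and down, at radius r is drawn at 1 + k1 r^2 times it, then the intrinsics apply), "position" and "orientation" of the camera in the world; the wrist camera has in their place "mount" (4x4, takes a point from camera to tool coordinates, whose origin is the TCP and whose axes are the tool frame's). Camera axes: x right, y down, z forward; pixel columns grow to the right and rows downward; lengths in m; the calibration is good to about 2 mm. A picture is of the moment at which its call begins: read the wrist's pose just before it. get_calibration takes no time and is no camera call.
- hand_in(): hands the job in, once; it reports no verdict.
The state is a dict: "time": time; "qpos": joint angles; "qvel": joint speeds; "tau": joint torques, N m; "eef_pos": TCP position; "orientation": TCP orientation; "force": force on the tool from outside, world axes, zero at the start; "torque": the same for the moment, N m; "width": finger opening in m.
Only numpy, scipy, OpenCV 4.12 (cv2) and the standard library are available. Lean on these libraries where they do the work, as an engineer would, in place of code of your own. Each camera call takes 0.05 s, during which the arm holds its last target.

## Working session

There is one attempt and no reset: what is moved stays moved. The work goes in short steps, Python scripts to look and compute and a shell command to move; the robot and the scene stay as the last step left them, time stands still between calls to the robot, and variables do not carry over. Pictures are saved under pics/ and viewed, and the job is handed in when it is done.

```bash
mkdir -p pics; ls
python3 - <<'E'
from station import bot,cams
import cv2,json
s=bot.get_state();print(s)
for n in("scene","side","wrist"):
    print(n,cams.get_calibration(n))
    cv2.imwrite(f"pics/{n}0.png",cams.read_camera(n)[:,:,::-1])
E
```

```text
pics
{'time': 0.0, 'qpos': array([ 1.10428310e+00,  9.18436068e-02,  1.23189917e+00, -7.26710830e-06,
        1.81978737e+00, -5.67097084e-02]), 'qvel': array([-1.53235077e-03, -2.41078672e-03, -5.88610426e-04,  1.63903782e-03,
        9.46788438e-05,  1.68852266e-03]), 'tau': array([-5.41551913e-05, -4.46471071e+01, -4.06429303e+01,  6.95356261e-02,
        2.99463188e-02, -1.47096575e-04]), 'eef_pos': array([0.23890296, 0.54998979, 0.18870857]), 'orientation': array([ 2.62615515,  1.72243446, -0.00262903]), 'force': array([-0.32491928,  0.12629495, -0.70877673]), 'torque': array([-0.03508012, -0.01103274, -0.01556456]), 'width': 0.08765924578927854}
scene {'camera_matrix': array([[363.92013319,   0.        , 328.92716226],
       [  0.        , 363.92013319, 199.84383017],
       [  0.        ,   0.        ,   1.        ]]), 'k1': 0.009032900996883177, 'position': array([-0.10499814,  0.93510572,  0.72931657]), 'orientation': array([-0.73306793,  2.36148125, -1.39223957])}
side {'camera_matrix': array([[368.24198804,   0.        , 315.71578708],
       [  0.        , 368.24198804, 198.87562459],
       [  0.        ,   0.        ,   1.        ]]), 'k1': -0.08473481486032958, 'position': array([0.63060451, 0.99089882, 0.68463523]), 'orientation': array([-0.05190124, -2.69165982,  1.53238872])}
wrist {'camera_matrix': array([[288.51143259,   0.        , 319.8574877 ],
       [  0.        , 288.51143259, 197.97388218],
       [  0.        ,   0.        ,   1.        ]]), 'k1': -0.017698191926762252, 'mount': array([[ 9.99999453e-01,  9.85182614e-04,  3.52114243e-04,
        -3.76512433e-04],
       [-1.04150970e-03,  9.69314463e-01,  2.45821862e-01,
        -6.58068605e-02],
       [-9.91300035e-05, -2.45822095e-01,  9.69314958e-01,
        -1.93430767e-01],
       [ 0.00000000e+00,  0.00000000e+00,  0.00000000e+00,
         1.00000000e+00]])}
```

View pics/scene0.png

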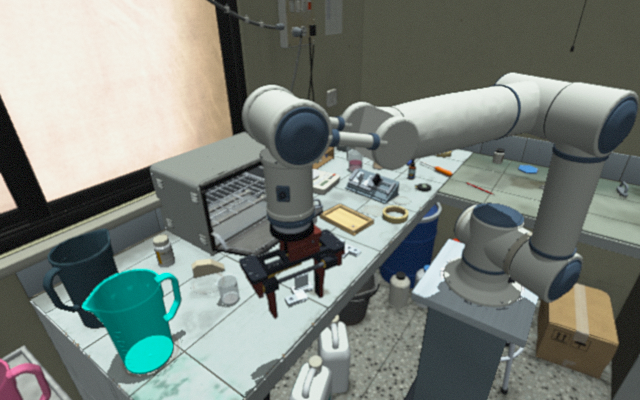

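View pics/side0.png

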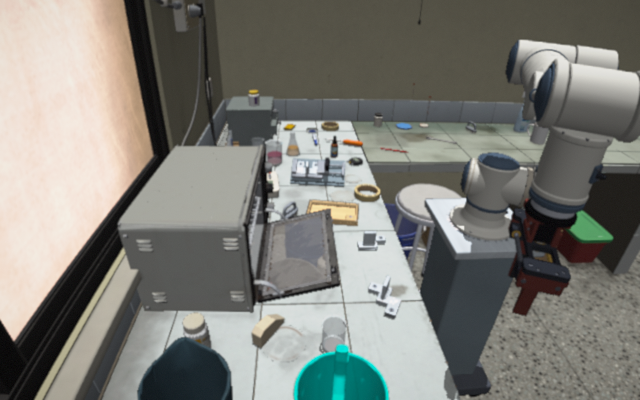

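View pics/wrist0.png

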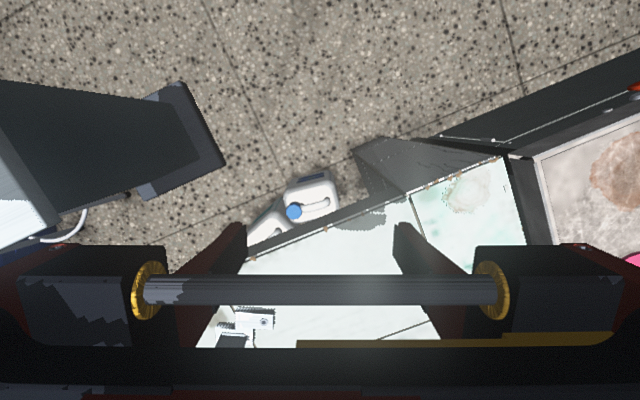

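```bash
cat > h.py <<'E'
import numpy as np,cv2
from station import bot,cams
from scipy.spatial.transform import Rotation as R
def campose(n,s=None):
    c=cams.get_calibration(n)
    if n=="wrist":
        s=s or bot.get_state()
        T=np.eye(4);T[:3,:3]=R.from_rotvec(s['orientation']).as_matrix();T[:3,3]=s['eef_pos']
        M=T@c['mount'];return c,M[:3,3],M[:3,:3]
    return c,np.array(c['position']),R.from_rotvec(c['orientation']).as_matrix()
def ray(n,uv,s=None):
    c,p,Rm=campose(n,s)
    K=np.array(c['camera_matrix'])
    q=cv2.undistortPoints(np.array([[uv]],float),K,np.array([c['k1'],0,0,0,0.]))[0,0]
    return p,Rm@np.array([q[0],q[1],1])
def px2z(n,uv,z,s=None):
    p,d=ray(n,uv,s);t=(z-p[2])/d[2];return p+t*d
def proj(n,P,s=None):
    c,p,Rm=campose(n,s);P=np.atleast_2d(np.array(P,float))
    o,_=cv2.projectPoints(P,cv2.Rodrigues(Rm.T)[0],-Rm.T@p,np.array(c['camera_matrix']),np.array([c['k1'],0,0,0,0.]))
    return o[:,0]
def zoom(n,box,k,out,img=None):
    if img is None: img=cams.read_camera(n)[:,:,::-1]
    x0,y0,x1,y1=box
    cv2.imwrite(out,cv2.resize(img[y0:y1,x0:x1],None,fx=k,fy=k,interpolation=cv2.INTER_CUBIC))
E
python3 - <<'E'
from h import *
im=cv2.imread('pics/side0.png');zoom('side',(250,120,440,320),3,'pics/sz.png',im)
for n,u,z in [('clipA',(370,241),.0),('clipB',(384,293),0),('tray',(333,211),.01),('vise',(318,172),.04),('tape',(367,192),.01),('brush?',(355,160),.02),('beaker',(333,330),0.04)]:
    print(n,px2z('side',u,z).round(3))
E
```

```text
clipA [0.403 0.095 0.   ]
clipB [0.405 0.316 0.   ]
tray [ 0.503 -0.063  0.01 ]
vise [ 0.542 -0.301  0.04 ]
tape [ 0.364 -0.193  0.01 ]
brush? [ 0.372 -0.456  0.02 ]
beaker [0.552 0.461 0.04 ]
```

View pics/sz.png

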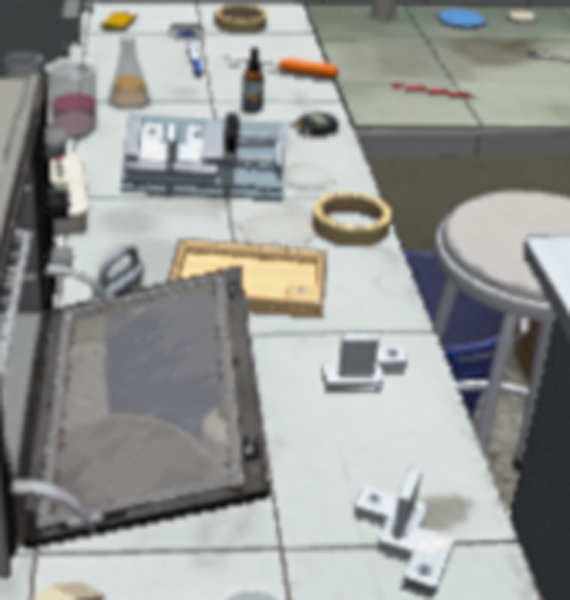

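```bash
cat >> h.py <<'E'
def plan(P,yaw,s=None):
    """units for target TCP P (m), yaw deg of tool x, tool down"""
    s=s or bot.get_state()
    Rm=R.from_rotvec(s['orientation']).as_matrix()
    y0=np.degrees(np.arctan2(Rm[1,0],Rm[0,0]))
    d=Rm.T@(np.array(P)-s['eef_pos'])/0.03
    # tool z down: positive turn about tool z reduces world yaw
    t=-((yaw-y0+180)%360-180)/6
    print('cur',s['eef_pos'].round(4),'yaw',round(y0,2),'q6',s['qpos'][5].round(2),'z',Rm[:,2].round(3))
    print('units',d.round(2),'turn',round(t,2),'t',s['time'],'F',s['force'].round(1),'w',round(s['width'],4))
E
python3 -c "
from h import *
plan((.42,.2,.2),90)"
```

```text
cur [0.2389 0.5501 0.189 ] yaw 66.52 q6 -0.06 z [-0.001 -0.001 -1.   ]
units [-8.3  10.19 -0.36] turn -3.91 t 0.15 F [0.1 0.9 0.4] w 0.0878
```

```bash
python3 -m inch '[[[-8.3,10.2,-0.4,-3.9,-1],[-8.3,10.2,-0.4,-3.9,-1],[-8.3,10.2,-0.4,-3.9,-1],[-8.3,10.2,-0.4,-3.9,-1],[-8.3,10.2,-0.4,-3.9,-1],[-8.3,10.2,-0.4,-3.9,-1],[-8.3,10.2,-0.4,-3.9,-1],[-8.3,10.2,-0.4,-3.9,-1],[-8.3,10.2,-0.4,-3.9,-1],[-8.3,10.2,-0.4,-3.9,-1]]]'
python3 -c "
from h import *
plan((.42,.2,.2),90)
cv2.imwrite('pics/w1.png',cams.read_camera('wrist')[:,:,::-1])"
```

```text
time: 0.98
eef_pos: [0.4216, 0.1965, 0.2018]
orientation: [2.225, 2.216, -0.001]
force: [-0.6, -0.3, 0.3]
width: 0.0882
cur [0.4216 0.1965 0.2018] yaw 89.77 q6 -1.2 z [ 0.001 -0.001 -1.   ]
units [ 0.12 -0.06  0.06] turn -0.04 t 0.9833 F [-0.6 -0.3  0.3] w 0.0882
```

View pics/w1.png

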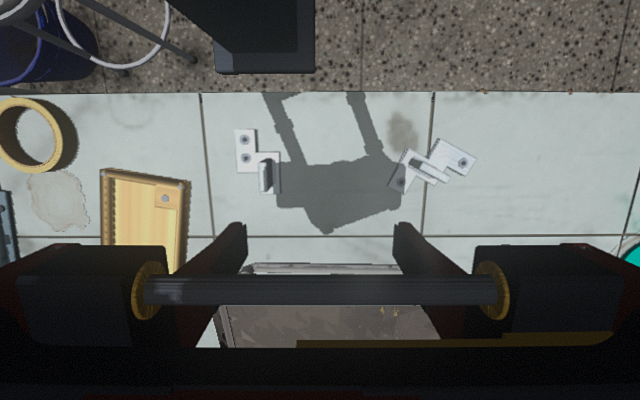

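```bash
python3 -c "
from h import *
im=cv2.imread('pics/w1.png')
a=cv2.resize(im[115:205,225:291],None,fx=6,fy=6,interpolation=cv2.INTER_CUBIC)
b=cv2.resize(im[125:215,375:485],None,fx=6,fy=6,interpolation=cv2.INTER_CUBIC)
cv2.imwrite('pics/za.png',a);cv2.imwrite('pics/zb.png',b);zoom('',(90,155,200,245),6,'pics/zt.png',im)"
```

```text
(no output)
```

View pics/za.png

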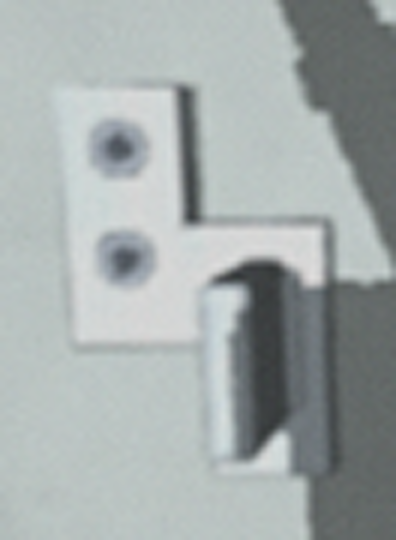

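View pics/zb.png

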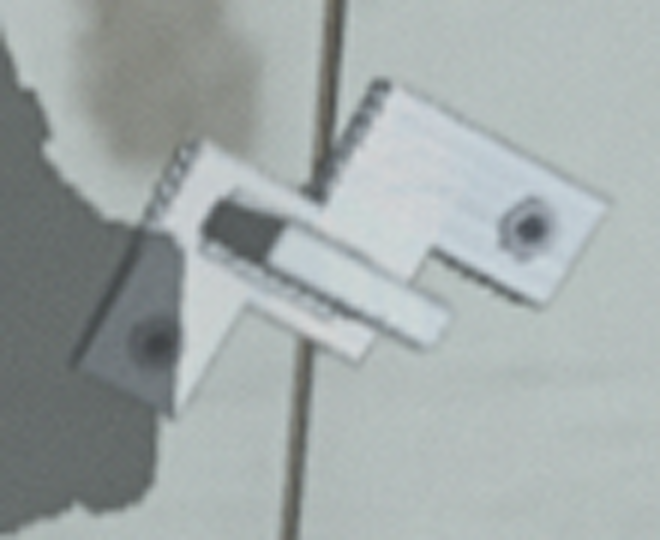

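View pics/zt.png

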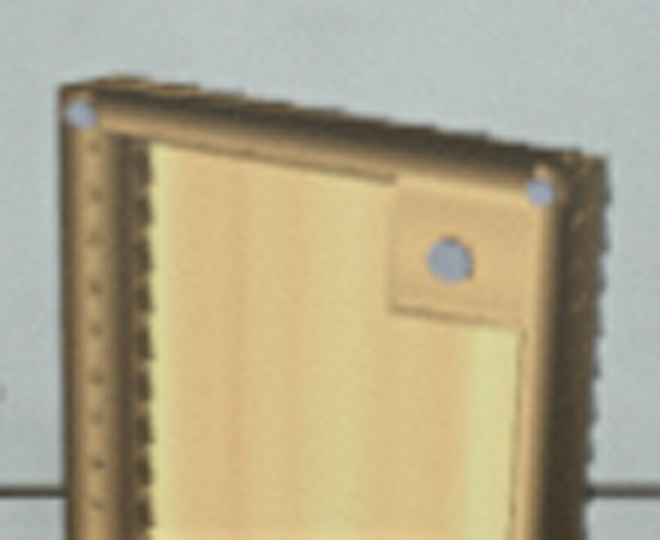

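```bash
cat >> h.py <<'E'
from scipy.optimize import least_squares
def fit(n,pts,px,x0,s,free=3):
    """pts mm local (x,y,z), px pixels; returns x,y(m),yaw(deg)"""
    pts=np.array(pts,float)/1000;px=np.array(px,float)
    def f(v):
        c,sn=np.cos(v[2]),np.sin(v[2])
        W=np.c_[v[0]+c*pts[:,0]-sn*pts[:,1],v[1]+sn*pts[:,0]+c*pts[:,1],pts[:,2]]
        return (proj(n,W,s)-px).ravel()
    r=least_squares(f,[x0[0],x0[1],np.radians(x0[2])],loss='soft_l1')
    print('pose',r.x[:2].round(4),'yaw',np.degrees(r.x[2]).round(2),'res px',r.fun.reshape(-1,2).round(1).tolist())
    return r.x
def P(x,y,yaw,p):
    c,s=np.cos(yaw),np.sin(yaw);return np.array([x+c*p[0]-s*p[1],y+s*p[0]+c*p[1]])
E
python3 - <<'E'
from h import *
s=bot.get_state()
z=[((55.5,43.5),(57,88)),((55.5,16.5),(178,88)),((25.5,16.5),(185,222)),((25.5,-13.5),(328,222)),((-31.5,-13.5),(332,470)),((-31.5,13.5),(212,468)),((-1.5,43.5),(78,348))]
fit('wrist',[(a[0],a[1],15) for a,b in z],[(225+b[0]/6,115+b[1]/6) for a,b in z],(.4,.1,180),s)
w=[((-1.5,-43.5),(395,85)),((-58.5,-43.5),(608,207)),((-58.5,-16.5),(545,305)),((-28.5,-16.5),(430,248)),((28.5,-13.5),(208,140)),((28.5,43.5),(75,360)),((1.5,43.5),(175,415)),((1.5,13.5),(245,303)),((-28.5,13.5),(360,362))]
fit('wrist',[(a[0],a[1],15) for a,b in w],[(375+b[0]/6,125+b[1]/6) for a,b in w],(.4,.3,210),s)
t=[((87,57),(62,92)),((87,-57),(568,165)),]
fit('wrist',[(a[0],a[1],19) for a,b in t],[(90+b[0]/6,155+b[1]/6) for a,b in t],(.5,-.05,180),s)
plan((.47,-.17,.26),90)
E
```

```text
pose [0.4167 0.1269] yaw 180.08 res px [[-0.6, -0.8], [0.2, -1.0], [0.4, 0.2], [-0.5, 0.0], [0.5, 1.0], [0.7, 1.5], [-0.7, -0.2]]
pose [0.4119 0.3293] yaw 241.86 res px [[0.5, -1.0], [1.0, -0.7], [-0.2, 0.8], [0.4, -0.2], [-0.2, -0.5], [-0.6, 0.7], [-0.2, 0.6], [-0.0, -0.0], [-0.4, 0.4]]
pose [ 0.5077 -0.0558] yaw 171.34 res px [[-0.4, 0.0], [0.4, 0.0]]
cur [0.4228 0.1946 0.2018] yaw 89.63 q6 -1.2 z [ 0.001 -0.003 -1.   ]
units [-12.15   1.65  -1.9 ] turn -0.06 t 1.0333 F [ 0.6 -2.1 -0.2] w 0.0876
```

```bash
python3 -m inch '[[[-12.2,0.7,-1.9,0,-1],[-12.2,0.7,-1.9,0,-1],[-12.2,0.7,-1.9,0,-1],[-12.2,0.7,-1.9,0,-1],[-12.2,0.7,-1.9,0,-1],[-12.2,0.7,-1.9,0,-1],[-12.2,0.7,-1.9,0,-1],[-12.2,0.7,-1.9,0,-1],[-12.2,0.7,-1.9,0,-1],[-12.2,0.7,-1.9,0,-1]]]'
python3 -c "
from h import *
s=bot.get_state()
import pickle;pickle.dump(s,open('s2.pkl','wb'))
im=cams.read_camera('wrist')[:,:,::-1]
cv2.imwrite('pics/w2.png',im)"
```

```text
time: 1.87
eef_pos: [0.4406, -0.1714, 0.2586]
orientation: [2.23, 2.212, -0.003]
force: [0.9, 0.3, 0.1]
width: 0.0877
```

View pics/w2.png

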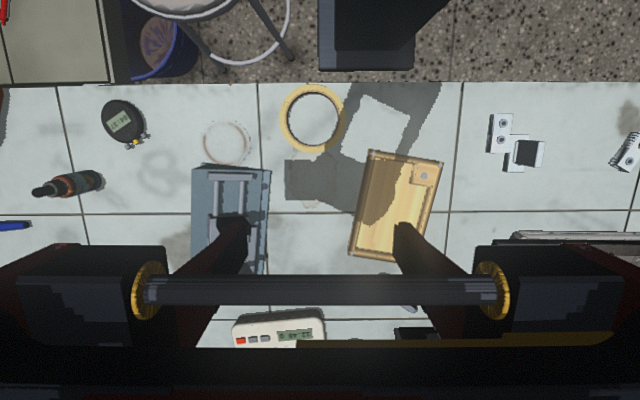

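```bash
python3 -c "
from h import *
im=cv2.imread('pics/w2.png');zoom('',(340,140,450,265),5,'pics/zt2.png',im)
plan((.40,-.32,.26),90)"
```

```text
cur [ 0.4407 -0.1686  0.2584] yaw 89.62 q6 -2.0 z [-0.001  0.    -1.   ]
units [-5.06 -1.32 -0.05] turn -0.06 t 1.9167 F [ 0.1 -0.3 -0.3] w 0.0878
```

View pics/zt2.png

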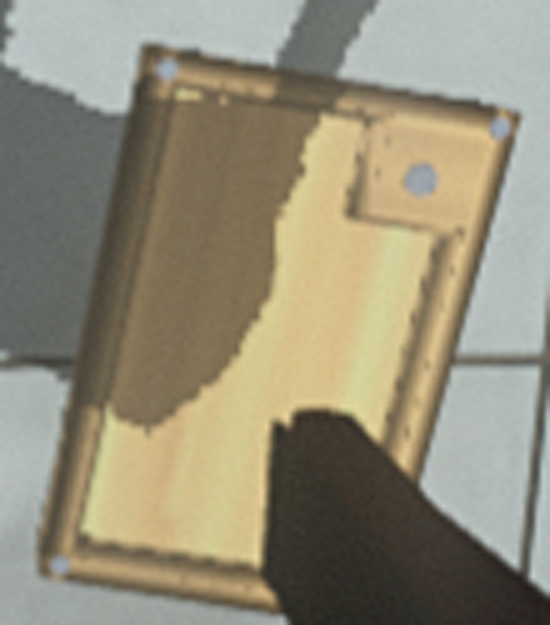

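```bash
python3 -m inch '[[[-4.9,-1.4,0,0,-1],[-4.9,-1.4,0,0,-1],[-4.9,-1.4,0,0,-1],[-4.9,-1.4,0,0,-1],[-4.9,-1.4,0,0,-1],[-4.9,-1.4,0,0,-1]]]'
python3 -c "
from h import *
s=bot.get_state()
import pickle;pickle.dump(s,open('s3.pkl','wb'))
im=cams.read_camera('wrist')[:,:,::-1]
cv2.imwrite('pics/w3.png',im);zoom('',(240,90,420,270),4,'pics/w3z.png',im)"
```

```text
time: 2.42
eef_pos: [0.3988, -0.3124, 0.2581]
orientation: [-2.223, -2.217, -0.001]
force: [0.2, 0.8, 0.3]
width: 0.088
```

View pics/w3.png

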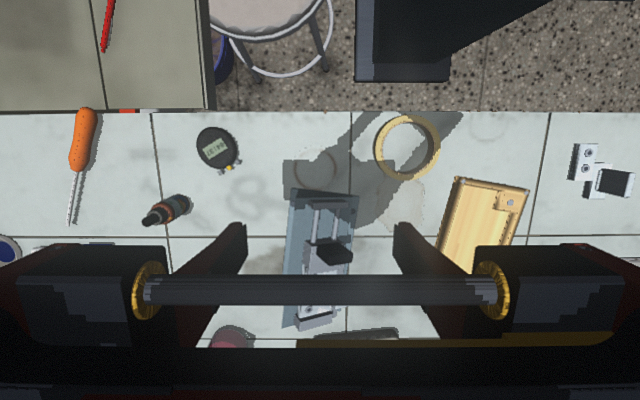

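View pics/w3z.png

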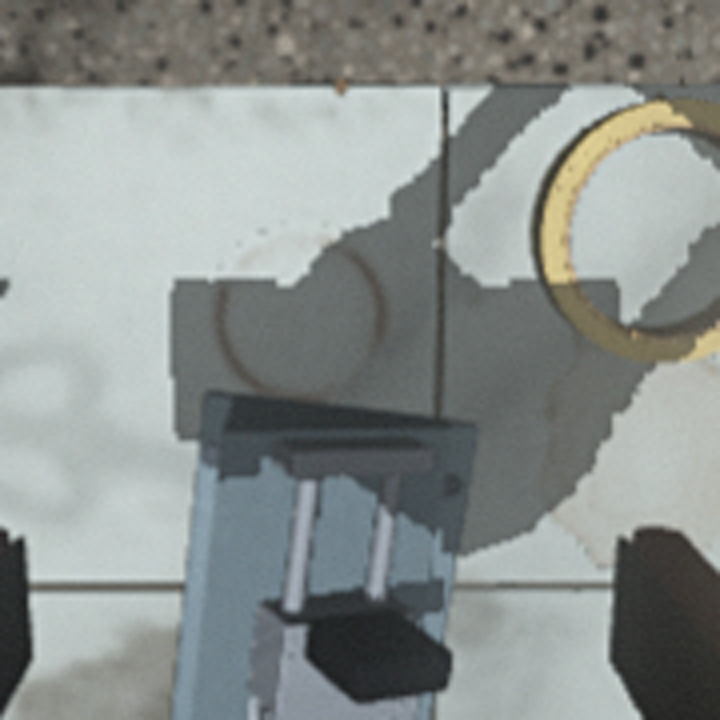

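```bash
python3 -m inch '[[[0.6,4.7,0,0,-1],[0.6,4.7,0,0,-1],[0.6,4.7,0,0,-1],[0.6,4.7,0,0,-1],[0.6,4.7,0,0,-1]]]'
python3 -c "
from h import *
s=bot.get_state()
import pickle;pickle.dump(s,open('s4.pkl','wb'))
im=cams.read_camera('wrist')[:,:,::-1]
cv2.imwrite('pics/w4.png',im);zoom('',(240,70,420,240),4,'pics/w4z.png',im)"
```

```text
time: 2.88
eef_pos: [0.5436, -0.2909, 0.2568]
orientation: [-2.214, -2.225, -0.001]
force: [0.2, 1.1, 0.5]
width: 0.0881
```

View pics/w4.png

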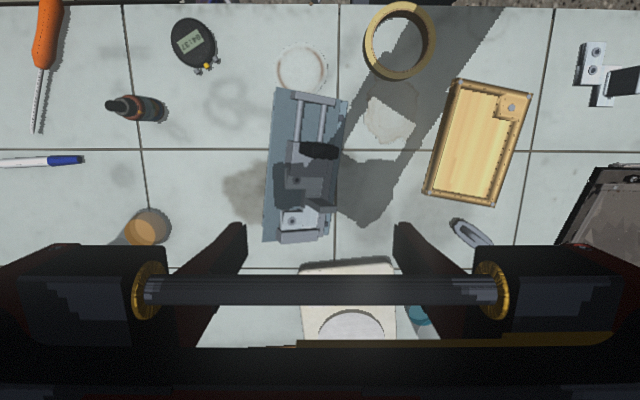

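View pics/w4z.png

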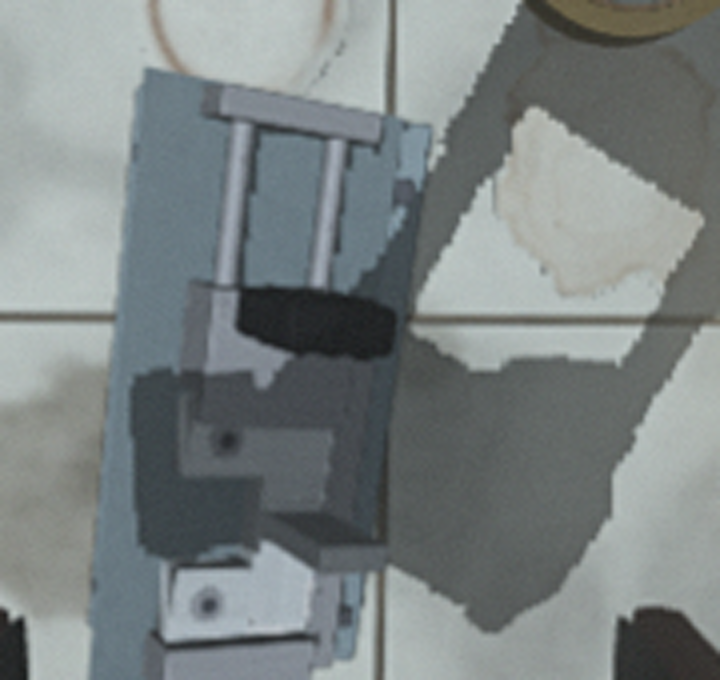

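```bash
cat > fv.py <<'E'
from h import *
import pickle
def bed(u,v,h): 
    c,s=np.cos(np.pi/6),.5
    return (u*c-h*s,v,42+u*s+h*c)
E
python3 - <<'E'
from fv import *
s=pickle.load(open('s4.pkl','rb'))
im=cv2.imread('pics/w4.png')
u0=-16.3
pts=[((43.5,-16.5,15),(180,475)),((13.5,-16.5,15),(262,480)),((43.5,16.5,15),(163,563)),((43.5,43.5,15),(160,641)),
((13.5,-5,60),(320,546)),((-13.5,-5,60),(386,542)),((-13.5,5,60),(388,568)),((13.5,5,60),(320,573))]
v=fit('wrist',[bed(u0+a[0],a[1],a[2]) for a,b in pts],[(240+b[0]/4,70+b[1]/4) for a,b in pts],(.55,-.3,-90),s)
def show(P_,im):
    W=[np.r_[P(v[0],v[1],v[2],np.array(p[:2])/1000),p[2]/1000] for p in P_]
    return proj('wrist',W,s)
big=cv2.resize(im[70:240,240:420],None,fx=4,fy=4,interpolation=cv2.INTER_CUBIC)
def poly(L,col):
    q=((show(L,im)-[240,70])*4).astype(int);cv2.polylines(big,[q.reshape(-1,1,2)],True,col,1)
poly([bed(u0+x,y,15) for x,y in[(-13.5,-43.5),(43.5,-43.5),(43.5,-16.5),(13.5,-16.5),(13.5,16.5),(43.5,16.5),(43.5,43.5),(-13.5,43.5)]],(0,255,0))
poly([bed(u0+x,y,60) for x,y in[(-13.5,-5),(13.5,-5),(13.5,5),(-13.5,5)]],(0,0,255))
for uu in(0,):
  poly([bed(u0+x,y,60) for x,y in[(-20,-83),(20,-83),(20,-67),(-20,-67)]],(0,255,255))
poly([bed(x,y,18) for x,y in[(-30,-144),(30,-144),(30,-134),(-30,-134)]],(255,255,0))
poly([(x,y,0) for x,y in[(-55,-146),(55,-146),(55,66),(-55,66)]],(255,0,255))
cv2.imwrite('pics/w4f.png',big)
# tray
s=pickle.load(open('s2.pkl','rb'))
t=[((87,57,19),(145,47)),((87,-57,19),(518,117)),((-87,57,19),(40,575)),((45.5,-15.5,5),(348,217))]
fit('wrist',[a for a,b in t],[(340+b[0]/5,140+b[1]/5) for a,b in t],(.5,-.06,170),s)
s=pickle.load(open('s4.pkl','rb'))
zoom('',(410,65,540,220),5,'pics/w4t.png',im)
E
```

```text
pose [ 0.5795 -0.3239] yaw -97.47 res px [[0.4, -0.2], [-0.6, -1.3], [2.0, 0.9], [0.8, -0.3], [-0.3, -0.4], [0.6, 0.1], [-1.1, 0.7], [-1.3, 0.2]]
pose [ 0.5064 -0.0568] yaw 169.85 res px [[1.1, 0.3], [0.5, -0.6], [-0.4, 0.9], [-1.6, -0.4]]
```

View pics/w4f.png

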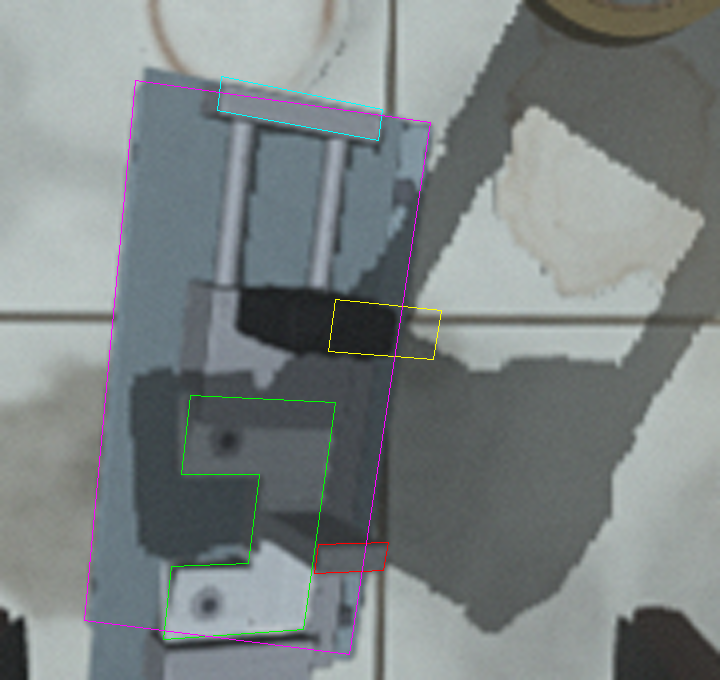

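View pics/w4t.png

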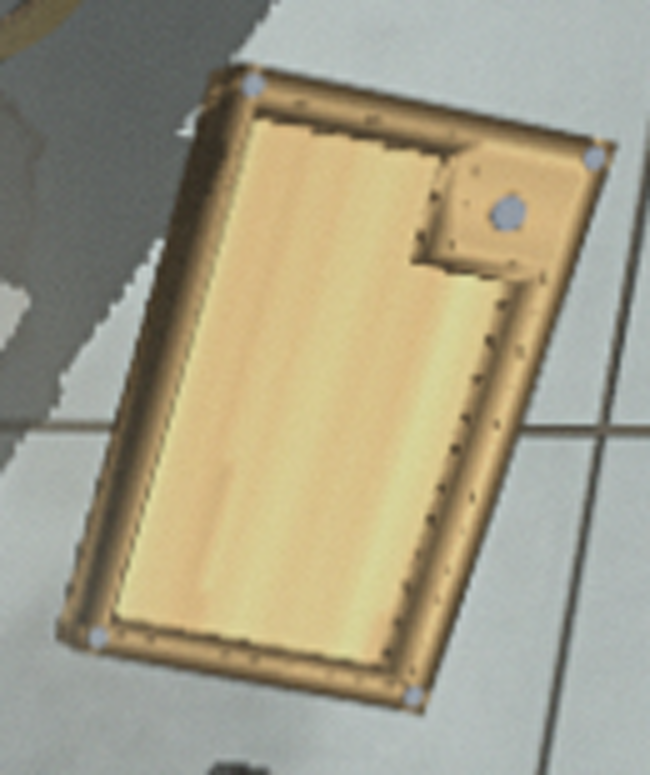

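Run:
```python
from fv import *
S4=pickle.load(open('s4.pkl','rb'));S2=pickle.load(open('s2.pkl','rb'))
for a in(81.5,):
  b=51.5
  L=[(a,b,19),(a,-b,19),(-a,b,19),(-a,-b,19)]
  fit('wrist',L,[(410+x/5,65+y/5) for x,y in[(253,85),(596,158),(98,637),(413,697)]],(.5,-.06,170),S4)
  fit('wrist',L[:3],[(340+x/5,140+y/5) for x,y in[(167,68),(500,128),(60,565)]],(.5,-.06,170),S2)
L=[(76,46,5),(45.5,-15.5,5),(-76,46,5),(-76,-46,5)]
fit('wrist',L,[(410+x/5,65+y/5) for x,y in[(253,122),(415,262),(115,618),(390,665)]],(.5,-.06,170),S4)
# z clip in S2
im=cv2.imread('pics/w2.png');zoom('',(475,100,560,180),7,'pics/z2.png',im)
# side image projections for vise check
v=(.5795,-.3239,np.radians(-97.47))
for lab,p in [('web top',bed(-16.3,0,60)),('lug top',bed(-3,-75,60)),('foot',(-55,-146,0)),('foot2',(-55,66,0))]:
    print(lab,np.r_[P(*v,np.array(p[:2])/1000),p[2]/1000].round(4),proj('side',np.r_[P(*v,np.array(p[:2])/1000),p[2]/1000]).round(1), ((proj('side',np.r_[P(*v,np.array(p[:2])/1000),p[2]/1000])-[250,120])*3).round(0))
```

```text
pose [ 0.5059 -0.0568] yaw 169.76 res px [[0.2, -0.1], [-0.1, -0.0], [-0.1, 0.2], [0.1, -0.0]]
pose [ 0.5059 -0.0561] yaw 169.81 res px [[0.0, 0.1], [0.1, -0.1], [-0.1, 0.0]]
pose [ 0.5065 -0.0536] yaw 170.5 res px [[-0.5, -0.7], [0.5, 0.2], [-0.1, 0.1], [0.1, 0.3]]
web top [ 0.5852 -0.2802  0.0858] [[307.3 163.7]] [[172. 131.]]
lug top [ 0.5094 -0.2818  0.0925] [[327.2 161.8]] [[232. 126.]]
foot [ 0.4419 -0.2504  0.    ] [[344.3 187. ]] [[283. 201.]]
foot2 [ 0.6521 -0.2779  0.    ] [[289.9 183.9]] [[120. 192.]]
```

View pics/z2.png

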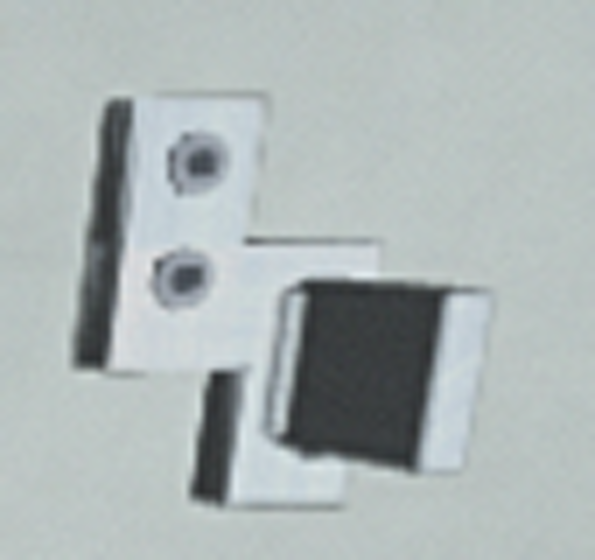

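Run:
```python
from fv import *
S2=pickle.load(open('s2.pkl','rb'))
z=[((55.5,43.5),(135,97)),((55.5,16.5),(262,97)),((25.5,16.5),(245,243)),((25.5,-13.5),(380,243)),((-31.5,-13.5),(343,503)),((-31.5,13.5),(233,500)),((-1.5,43.5),(115,370))]
fit('wrist',[(a[0],a[1],15) for a,b in z],[(475+b[0]/7,100+b[1]/7) for a,b in z],(.4,.1,180),S2)
v=(.5795,-.3239,np.radians(-97.47))
p=bed(-7,-75,32);p=np.r_[P(*v,np.array(p[:2])/1000),p[2]/1000];print(p)
plan(p+[0,0,.1],-7.5)
```

```text
pose [0.4146 0.1285] yaw 181.34 res px [[0.1, 0.2], [0.2, -0.2], [0.1, -0.2], [0.7, -0.7], [0.7, -0.0], [-1.0, 0.9], [-1.3, 0.3]]
[ 0.50800476 -0.29227453  0.06621281]
cur [ 0.5418 -0.2919  0.2576] yaw 90.22 q6 -2.12 z [-0.002  0.002 -1.   ]
units [-0.01 -1.12  3.05] turn 16.29 t 2.9333 F [-0.6  0.5  0.3] w 0.0879
```

```bash
python3 -m inch '[[[0,-1.1,2.3,8,-0.1],[0,-1.1,2.3,16.3,-0.1],[0,-1.1,2.3,16.3,-0.1],[0,-1.1,2.3,16.3,-0.1],[0,-1.1,2.3,16.3,-0.1],[0,-1.1,2.3,16.3,-0.1],[0,-1.1,2.3,16.3,-0.1],[0,-1.1,2.3,16.3,-0.1],[0,-1.1,2.3,16.3,-0.1],[0,-1.1,2.3,16.3,-0.1]]]'
python3 -m inch '[[[0,0,0,7,-0.1],[0,0,0,7,-0.1],[0,0,0,7,-0.1],[0,0,0,7,-0.1],[0,0,0,7,-0.1],[0,0,0,7,-0.1]]]'
python3 - <<'E'
from fv import *
v=(.5795,-.3239,np.radians(-97.47))
p=bed(-7,-75,32);p=np.r_[P(*v,np.array(p[:2])/1000),p[2]/1000]
plan(p,-7.5)
zoom('side',(270,60,430,200),5,'pics/sa.png')
zoom('wrist',(0,0,640,400),1,'pics/wa.png')
E
```

```text
time: 3.77
eef_pos: [0.5061, -0.294, 0.191]
orientation: [3.102, 0.491, 0.001]
force: [-0.1, -1.0, 0.5]
width: 0.0484
time: 4.27
eef_pos: [0.5062, -0.294, 0.191]
orientation: [3.072, -0.654, 0.002]
force: [-0.1, 1.1, -0.1]
width: 0.0482
cur [ 0.5062 -0.294   0.191 ] yaw -24.02 q6 -0.17 z [ 0.001 -0.001 -1.   ]
units [ 0.03 -0.08  4.16] turn -2.75 t 4.2667 F [-0.1  1.1 -0.1] w 0.0482
```

View pics/wa.png

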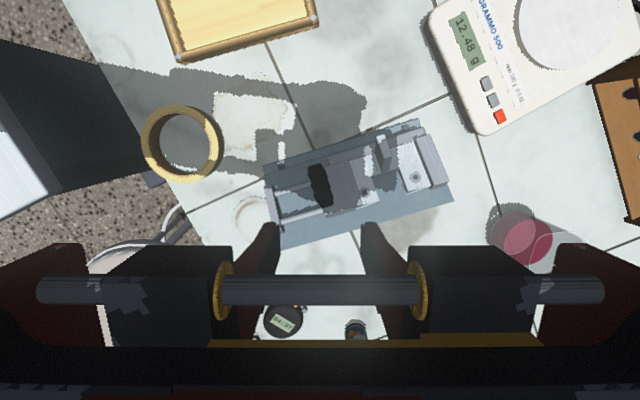

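View pics/sa.png

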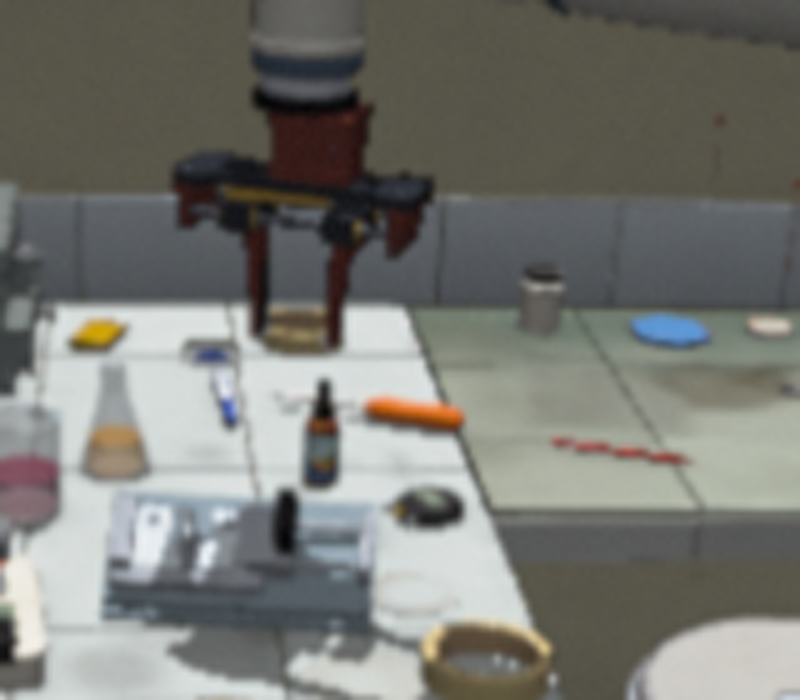

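```bash
python3 -m inch '[[[0,-0.1,0.5,-2.75,-0.1],[0,-0.1,1,-2.75,-0.1],[0,-0.1,1.6,-2.75,-0.1],[0,-0.1,1.6,-2.75,-0.1],[0,-0.1,1.6,-2.75,-0.1]]]'
python3 - <<'E'
from fv import *
v=(.5795,-.3239,np.radians(-97.47))
p=bed(-7,-75,32);p=np.r_[P(*v,np.array(p[:2])/1000),p[2]/1000]
plan(p,-7.5)
s=bot.get_state();pickle.dump(s,open('s5.pkl','wb'))
zoom('wrist',(220,100,440,280),3,'pics/wb.png')
E
```

```text
time: 4.78
eef_pos: [0.5072, -0.2915, 0.1415]
orientation: [-3.135, 0.195, 0.002]
force: [-0.3, -0.2, -0.3]
width: 0.0482
cur [ 0.5072 -0.2915  0.1415] yaw -7.14 q6 -0.46 z [-0.001  0.001 -1.   ]
units [0.03 0.02 2.51] turn 0.06 t 4.7833 F [-0.3 -0.2 -0.3] w 0.0482
```

View pics/wb.png

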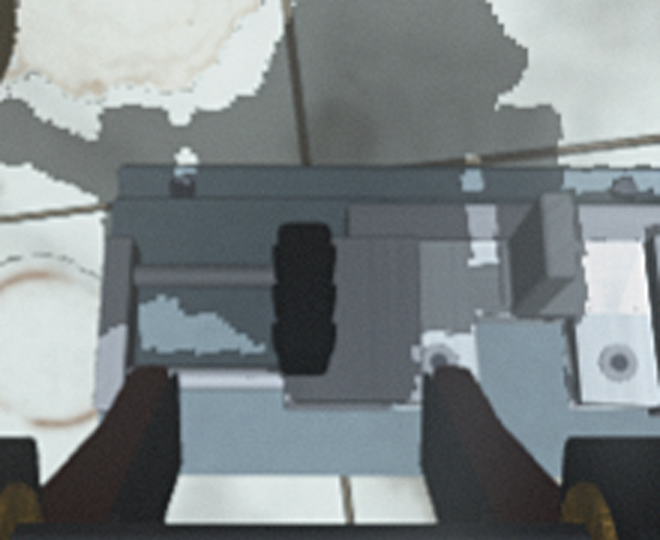

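```bash
python3 -m inch '[[[0,0,1,0,-0.1],[0,0,1.8,0,-0.1],[0,0,2.3,0,-0.1],[0,0,2.5,0,-0.1],[0,0,2.5,0,-0.1],[0,0,2.5,0,1],[0,0,2.5,0,1],[0,0,2.5,0,1],[0,0,2.5,0,1],[0,0,2.5,0,1]]]' 30
python3 -m inch '[[[0,0,0,0,1],[0,0,0,0,1]]]'
```

```text
time: 5.67
eef_pos: [0.5084, -0.2926, 0.0678]
orientation: [3.135, -0.197, 0.002]
force: [-0.5, -0.3, -0.3]
width: 0.0183
time: 5.83
eef_pos: [0.508, -0.2925, 0.0675]
orientation: [3.135, -0.197, 0.0]
force: [-1.6, 0.2, 3.8]
width: 0.0136
```

```bash
python3 -m inch '[[[-0.3,0,0,0,1],[-0.6,0,0,0,1],[-0.9,0,0,0,1],[-1.2,0,0,0,1],[-1.4,0,0,0,1],[-1.4,0,0,0,1]]]'
python3 - <<'E'
from fv import *
plan((.5,-.3,.1),-7.5)
zoom('side',(270,60,430,200),5,'pics/sb.png')
E
```

```text
time: 6.33
eef_pos: [0.4647, -0.2869, 0.0675]
orientation: [3.135, -0.198, -0.001]
force: [-1.3, 0.7, 6.8]
width: 0.0135
cur [ 0.4647 -0.2869  0.0675] yaw -7.24 q6 -0.49 z [-0.001 -0.    -1.   ]
units [ 1.22  0.28 -1.09] turn 0.04 t 6.3333 F [-1.3  0.7  6.8] w 0.0135
```

View pics/sb.png

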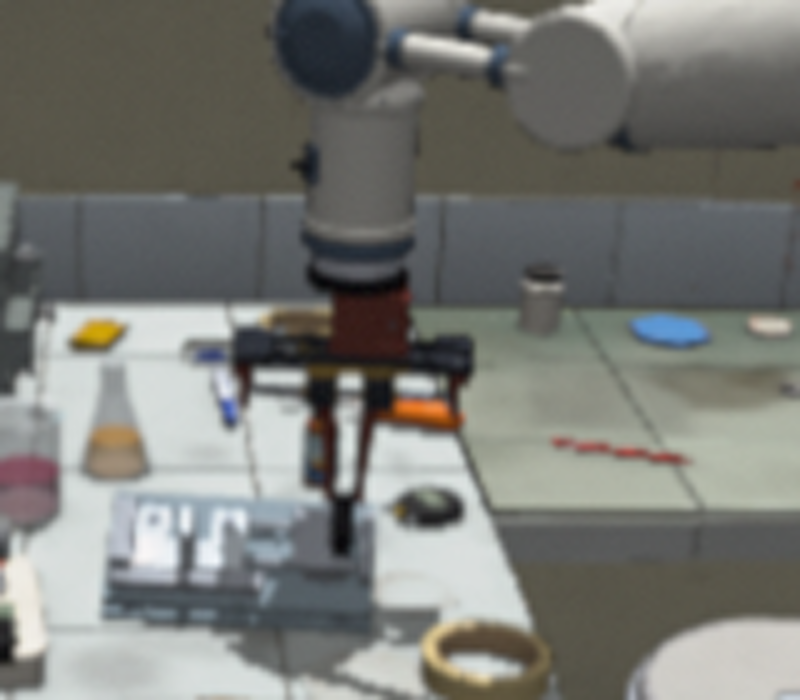

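Jaw moved ~44 mm (lug now right, at zoom 345,525). Push slightly further to the stop.

```bash
python3 -m inch '[[[-0.05,0,0,0,1],[-0.1,0,0,0,1],[-0.15,0,0,0,1],[-0.15,0,0,0,1]]]'
python3 -m inch '[[[0.1,0,0,0,0.35],[0.1,0,0,0,0.35],[0.1,0,0,0,0.35],[0.1,0,-1,0,0.35],[0.1,0,-2,0,0.35],[0.1,0,-3,0,0.35],[0.1,0,-3.5,0,0.35],[0.1,0,-3.5,0,0.35]]]'
python3 - <<'E'
from fv import *
s=bot.get_state();pickle.dump(s,open('s6.pkl','wb'))
v=(.5795,-.3239,np.radians(-97.47))
p=bed(-16.3-3,0,31);p=np.r_[P(*v,np.array(p[:2])/1000),p[2]/1000];print(p)
plan(p,-7.5)
zoom('wrist',(200,80,460,280),3,'pics/wc.png')
E
```

```text
time: 6.72
eef_pos: [0.4633, -0.2867, 0.0675]
orientation: [3.135, -0.197, 0.006]
force: [7.8, -0.5, 4.0]
width: 0.0138
time: 7.38
eef_pos: [0.4657, -0.2878, 0.1758]
orientation: [3.132, -0.197, 0.007]
force: [0.3, -0.2, 0.5]
width: 0.0286
[ 0.58368809 -0.29195911  0.05919679]
cur [ 0.4657 -0.2878  0.1758] yaw -7.21 q6 -0.49 z [ 0.004 -0.003 -1.   ]
units [ 3.9  -0.37  3.9 ] turn 0.05 t 7.3833 F [ 0.3 -0.2  0.5] w 0.0286
```

View pics/wc.png

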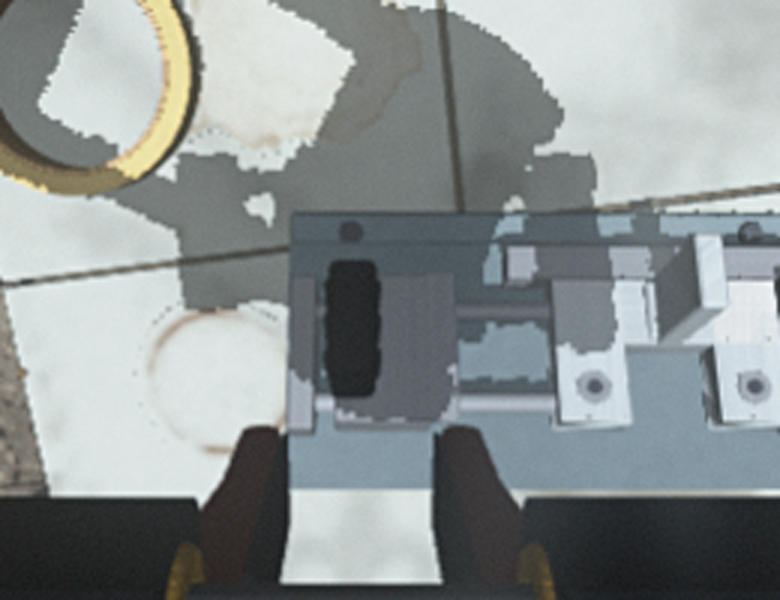

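```bash
python3 -m inch '[[[1.3,-0.2,0,0,0],[2.6,-0.3,0,0,0],[3.9,-0.4,0,0,0],[3.9,-0.4,0,0,0],[3.9,-0.4,0,0,0]]]'
python3 - <<'E'
from fv import *
v=(.5795,-.3239,np.radians(-97.47))
p=bed(-16.3-8,0,31);p=np.r_[P(*v,np.array(p[:2])/1000),p[2]/1000];print(p)
s=bot.get_state();pickle.dump(s,open('s7.pkl','wb'))
plan(p,-7.5)
zoom('wrist',(200,80,460,280),3,'pics/wd.png')
E
```

```text
time: 7.85
eef_pos: [0.5823, -0.2887, 0.165]
orientation: [-3.131, 0.195, 0.015]
force: [-0.4, -0.4, 0.1]
width: 0.0443
[ 0.58425103 -0.28766573  0.05669679]
cur [ 0.5823 -0.2887  0.165 ] yaw -7.12 q6 -0.39 z [-0.009  0.005 -1.   ]
units [ 0.09 -0.03  3.61] turn 0.06 t 7.85 F [-0.4 -0.4  0.1] w 0.0443
```

View pics/wd.png

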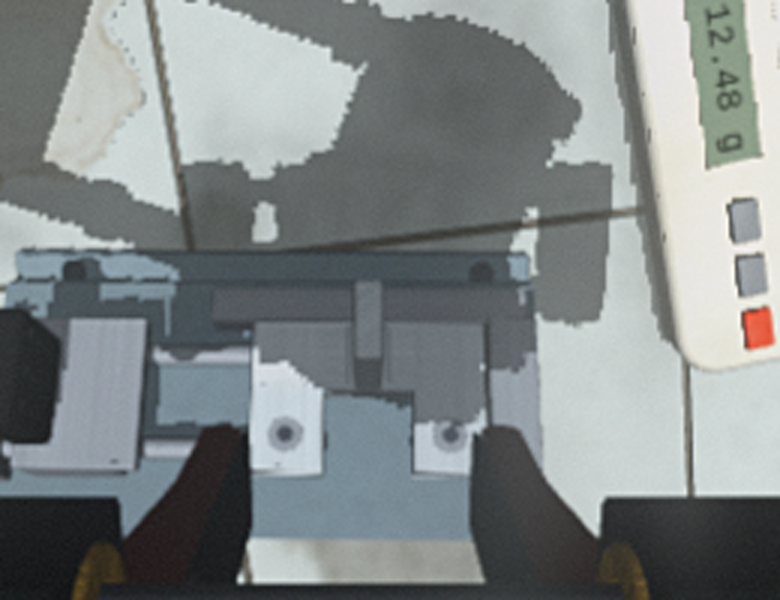

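```bash
python3 -m inch '[[[0.1,0,1,0,0],[0.1,0,2,0,0],[0.1,0,3,0,0],[0.1,0,3.4,0,0],[0.1,0,3.6,0,0],[0.1,0,3.6,0,0],[0.1,0,3.6,0,0]]]' 40
python3 -c "
from h import *
plan((.58425,-.28767,.0567),-7.5)"
```

```text
time: 8.48
eef_pos: [0.5857, -0.2905, 0.066]
orientation: [3.134, -0.198, 0.004]
force: [-1.2, 0.1, 0.7]
width: 0.0438
cur [ 0.5857 -0.2905  0.066 ] yaw -7.22 q6 -0.39 z [ 0.002 -0.001 -1.   ]
units [-0.06 -0.09  0.31] turn 0.05 t 8.4833 F [-1.2  0.1  0.7] w 0.0438
```

```bash
python3 -m inch '[[[-0.05,-0.1,0.25,0,0],[-0.05,-0.1,0.25,0,0],[-0.05,-0.1,0.25,0,1],[-0.05,-0.1,0.25,0,1],[-0.05,-0.1,0.25,0,1],[-0.05,-0.1,0.25,0,1],[-0.05,-0.1,0.25,0,1],[-0.05,-0.1,0.25,0,1],[-0.05,-0.1,0.25,0,1]]]' 40
python3 -c "
from h import *
plan((.58425,-.28767,.0567),-7.5)"
```

```text
time: 9.23
eef_pos: [0.5844, -0.2868, 0.0564]
orientation: [-3.135, 0.197, -0.0]
force: [0.7, -0.4, 0.1]
width: 0.0067
cur [ 0.5844 -0.2868  0.0564] yaw -7.2 q6 -0.38 z [ 0.  0. -1.]
units [-0.    0.03 -0.01] turn 0.05 t 9.2333 F [ 0.7 -0.4  0.1] w 0.0067
```

```bash
python3 -m inch '[[[0,-0.12,-0.2,0,1],[0,-0.25,-0.43,0,1],[0,-0.5,-0.87,0,1],[0,-0.75,-1.3,0,1],[0,-1,-1.73,0,1],[0,-1,-2.5,0,1],[0,-1,-3.5,0,1],[0,-1,-3.5,0,1],[0,-1,-3.5,0,1]]]' 40
python3 - <<'E'
from fv import *
plan((.365,-.03,.16),-100.2)
zoom('side',(240,60,440,200),4,'pics/sc.png')
zoom('wrist',(140,80,500,320),2,'pics/we.png')
im=cv2.imread('pics/w1.png')
print('edge',px2z('wrist',(320,93),0,dict(orientation=np.array([2.225,2.216,-.001]),eef_pos=np.array([.4216,.1965,.2018]))))
E
```

```text
time: 9.98
eef_pos: [0.5896, -0.257, 0.1656]
orientation: [3.133, -0.196, 0.01]
force: [0.4, -0.4, -1.7]
width: 0.0065
cur [ 0.5896 -0.257   0.1656] yaw -7.16 q6 -0.34 z [ 0.006 -0.003 -1.   ]
units [-8.37 -6.57  0.12] turn 15.51 t 9.9833 F [ 0.4 -0.4 -1.7] w 0.0065
edge [0.31530144 0.19767367 0.        ]
```

View pics/sc.png

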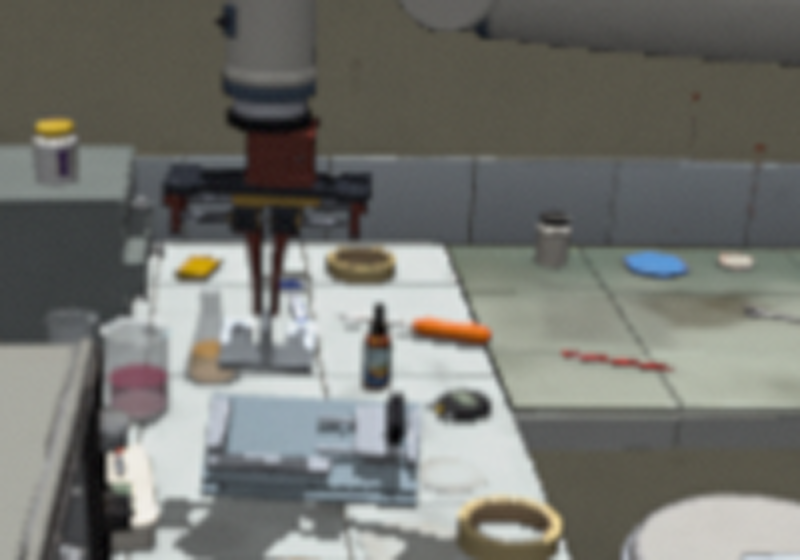

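View pics/we.png

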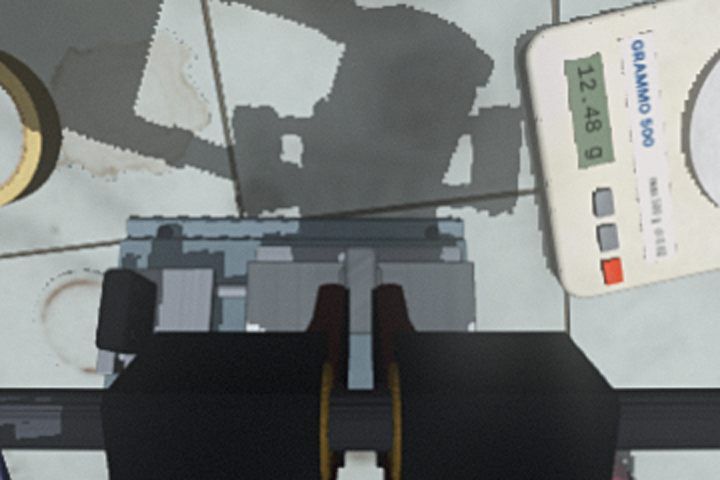

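```bash
python3 -c "
from h import *
plan((.53,-.185,.14),-100.2)"
```

```text
cur [ 0.588  -0.2566  0.161 ] yaw -7.17 q6 -0.34 z [-0.  0. -1.]
units [-2.22 -2.13  0.7 ] turn 15.5 t 10.0833 F [ 0.1 -0.3 -1.8] w 0.0073
```

```bash
python3 -m inch '[[[-0.5,-0.5,0,1,1],[-1,-1,0,2,1],[-1.5,-1.5,0,3,1],[-2,-2,0,4,1],[-2.2,-2.1,0,5,1],[-2.2,-2.1,0,6,1],[-2.2,-2.1,0,7,1],[-2.2,-2.1,0,8,1],[-2.2,-2.1,0,9,1],[-2.2,-2.1,0,10,1]]]' 40
python3 -m inch '[[[0,0,0.3,1,1],[0,0,0.5,2,1],[0,0,0.5,3,1],[0,0,0.5,4,1],[0,0,0.5,5.5,1],[0,0,0.5,5.5,1],[0,0,0.5,5.5,1],[0,0,0.5,5.5,1]]]' 40
python3 - <<'E'
from fv import *
plan((.53,-.185,.031),-100.2)
zoom('side',(240,60,440,220),4,'pics/sd.png')
E
```

```text
time: 10.92
eef_pos: [0.5297, -0.1858, 0.1591]
orientation: [2.612, -1.745, -0.005]
force: [0.3, -0.7, -1.0]
width: 0.0064
time: 11.58
eef_pos: [0.5299, -0.186, 0.1447]
orientation: [2.016, -2.408, -0.004]
force: [-0.5, 0.7, -2.0]
width: 0.0064
cur [ 0.5299 -0.186   0.1447] yaw -100.11 q6 1.35 z [-0.002  0.001 -1.   ]
units [-0.03 -0.01  3.79] turn 0.01 t 11.5833 F [-0.5  0.7 -2. ] w 0.0064
```

View pics/sd.png

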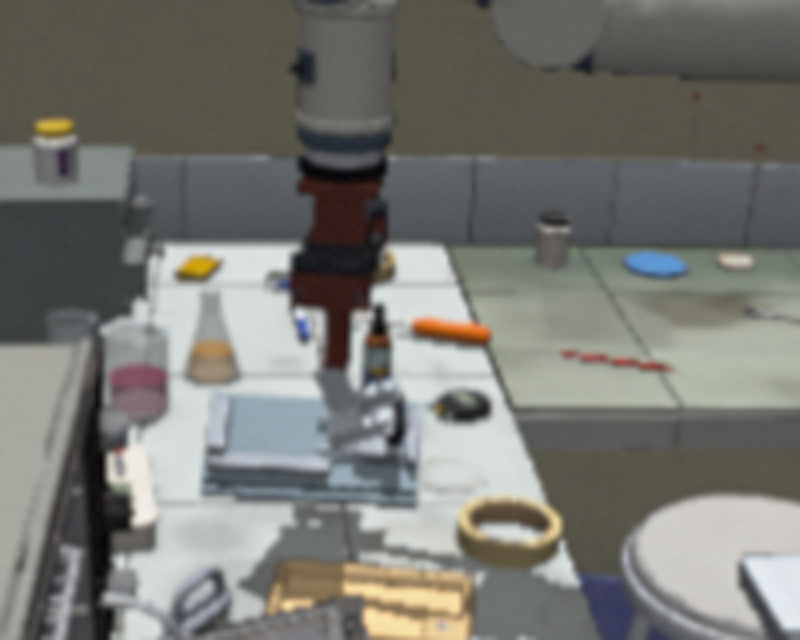

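```bash
python3 -m inch '[[[0,0,1,0,1],[0,0,2,0,1],[0,0,2.8,0,1],[0,0,3.3,0,1],[0,0,3.6,0,1],[0,0,3.75,0,1],[0,0,3.75,0,1]]]' 40
python3 -c "
from h import *
plan((.53,-.185,.031),-100.2)
zoom('side',(240,100,440,240),4,'pics/se.png')"
```

```text
time: 12.22
eef_pos: [0.5301, -0.1861, 0.033]
orientation: [2.015, -2.409, -0.002]
force: [0.2, 0.3, -1.7]
width: 0.0064
cur [ 0.5301 -0.1861  0.033 ] yaw -100.17 q6 1.35 z [-0.001  0.001 -1.   ]
units [-0.04  0.01  0.07] turn 0.0 t 12.2167 F [ 0.2  0.3 -1.7] w 0.0064
```

View pics/se.png

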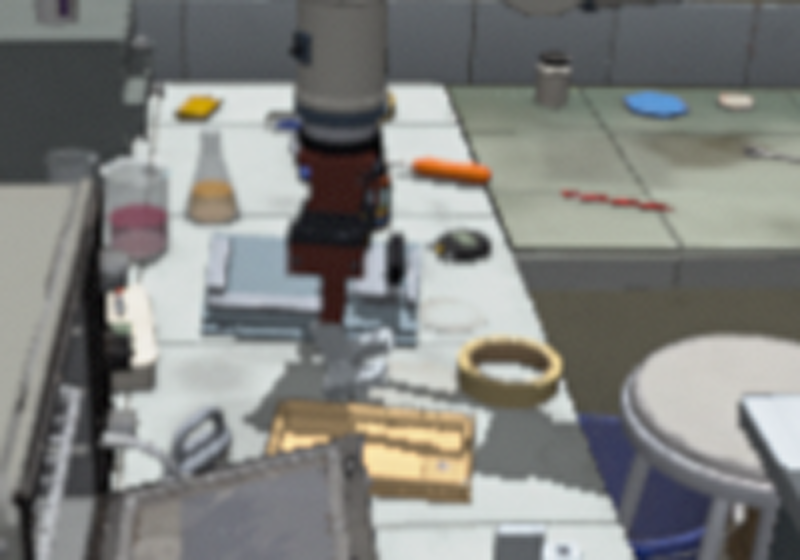

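Continue down a little until contact, then slacken to 3 N to let it sag flat.

```bash
python3 -m inch '[[[0,0,0.06,0,1],[0,0,0.1,0,1],[0,0,0.1,0,1]]]' 40
python3 -m inch '[[[0,0,0,0,1],[0,0,0,0,1],[0,0,0,0,1],[0,0,0,0,1]]]' 3
python3 -c "
from h import *
plan((.53,-.185,.031),-100.2)
zoom('side',(300,140,400,220),7,'pics/sf.png')"
```

```text
time: 12.52
eef_pos: [0.531, -0.1865, 0.0317]
orientation: [-2.015, 2.409, -0.002]
force: [-0.5, 0.2, -1.6]
width: 0.0067
time: 12.85
eef_pos: [0.5308, -0.1864, 0.0314]
orientation: [-2.015, 2.41, -0.001]
force: [-0.4, 0.6, -0.9]
width: 0.0003
cur [ 0.5308 -0.1864  0.0314] yaw -100.19 q6 1.35 z [ 0.001 -0.    -1.   ]
units [-0.04  0.04  0.01] turn 0.0 t 12.85 F [-0.4  0.6 -0.9] w 0.0003
```

View pics/sf.png

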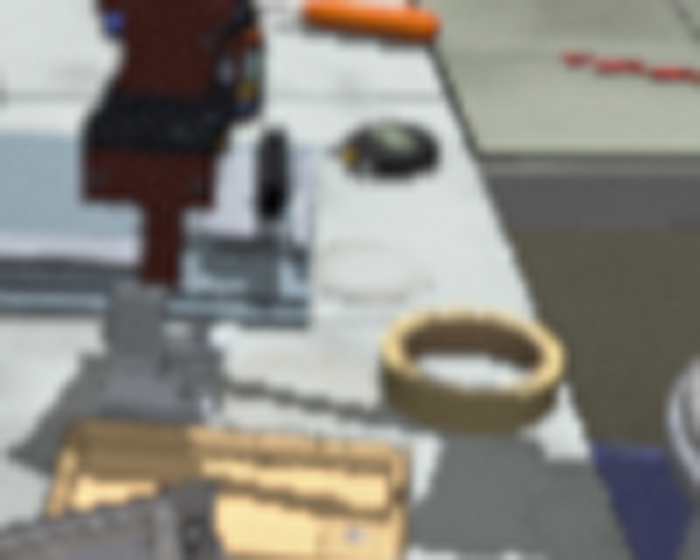

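```bash
python3 -m inch '[[[0,0,-1.5,0,1],[0,0,-3,0,0.5],[0,0,-4,0,0],[0,0,-5,0,0],[0,0,-5,0,0],[0,0,-5,0,0]]]' 20
python3 - <<'E'
from fv import *
s=bot.get_state();pickle.dump(s,open('s8.pkl','wb'))
plan((.53,-.185,.19),-100.2)
zoom('wrist',(0,0,640,400),1,'pics/wg.png')
zoom('side',(280,140,400,220),6,'pics/sg.png')
E
```

```text
time: 13.4
eef_pos: [0.5317, -0.1868, 0.1839]
orientation: [-2.014, 2.408, -0.008]
force: [-0.0, 0.3, -0.4]
width: 0.0302
cur [ 0.5317 -0.1868  0.1839] yaw -100.2 q6 1.35 z [ 0.005 -0.002 -1.   ]
units [-0.05  0.06 -0.21] turn 0.0 t 13.4 F [-0.   0.3 -0.4] w 0.0302
```

View pics/wg.png

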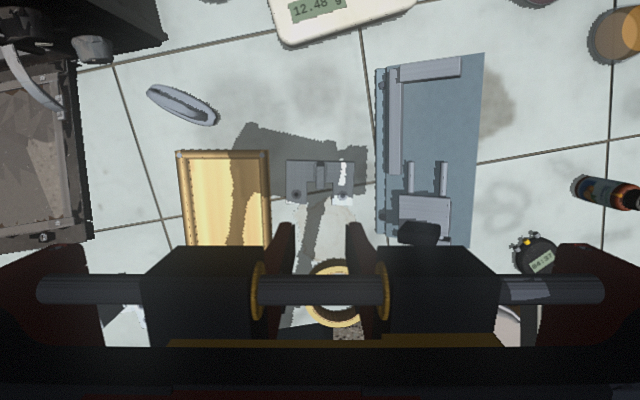

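View pics/sg.png

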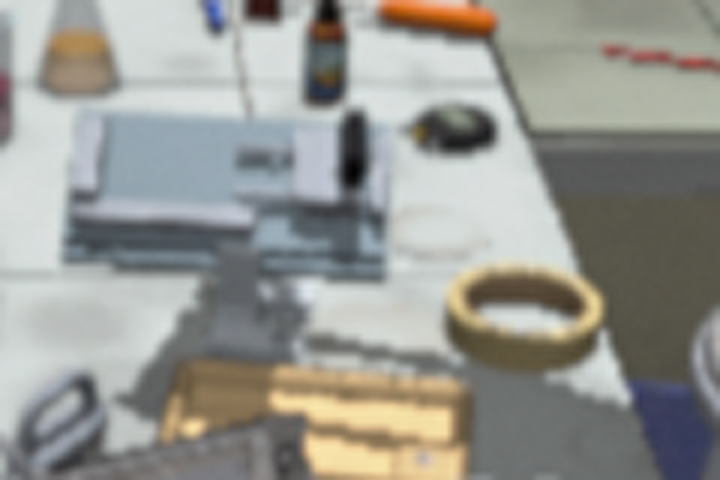

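```bash
python3 -c "
from h import *
im=cv2.imread('pics/wg.png');zoom('',(275,145,370,215),8,'pics/wgz.png',im)"
```

```text
(no output)
```

View pics/wgz.png

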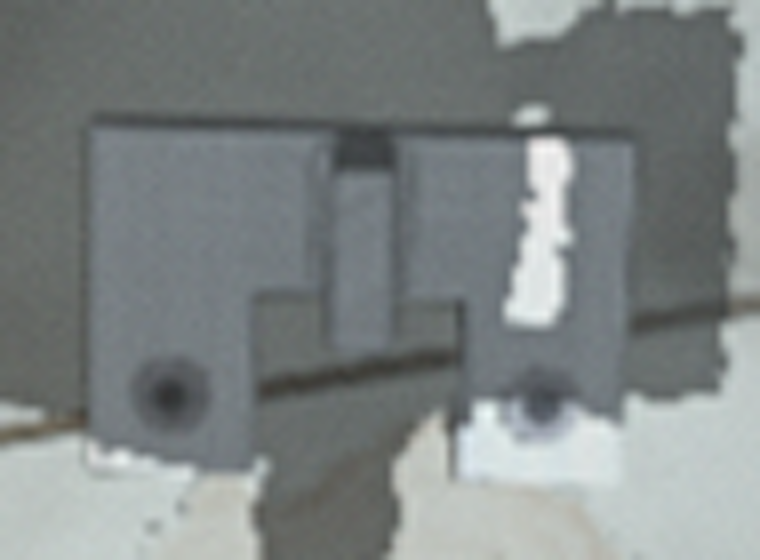

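Run:
```python
from fv import *
s=pickle.load(open('s8.pkl','rb'))
L=[((-13.5,-43.5,15),(92,125)),((-13.5,43.5,15),(632,132)),((43.5,-43.5,15),(88,471)),((43.5,-16.5,15),(250,474)),((13.5,-16.5,15),(252,292)),((13.5,16.5,15),(460,303)),((43.5,16.5,15),(455,480)),((43.5,43.5,15),(622,485)),((13.5,-5,60),(330,349)),((13.5,5,60),(390,349)),((-13.5,-5,60),(335,168)),((-13.5,5,60),(393,168))]
v=fit('wrist',[a for a,b in L],[(275+b[0]/8,145+b[1]/8) for a,b in L],(.54,-.18,170),s)
plan((v[0],v[1],.031),np.degrees(v[2])+90)
```

```text
pose [ 0.5426 -0.1898] yaw 168.53 res px [[-0.9, -0.5], [0.9, 0.2], [-0.2, 0.1], [0.3, 0.2], [0.3, 0.2], [0.2, -0.5], [0.0, -0.0], [-0.2, -0.2], [-0.9, 0.8], [0.5, 1.0], [-1.0, -0.5], [0.8, -0.3]]
cur [ 0.5302 -0.1862  0.1797] yaw -100.2 q6 1.35 z [-0.001  0.001 -1.   ]
units [ 0.05 -0.43  4.96] turn 0.21 t 13.5 F [-0.6  0.4 -0. ] w 0.0384
```

```bash
python3 -m inch '[[[0,-0.43,1,0.2,0],[0.05,-0.43,2,0.2,0],[0.05,-0.43,3,0.2,0],[0.05,-0.43,4,0.2,0],[0.05,-0.43,4.7,0.2,0],[0.05,-0.43,5,0.2,0],[0.05,-0.43,5,0.2,0],[0.05,-0.43,5,0.2,0]]]' 40
python3 -c "
from h import *
plan((.5426,-.1898,.031),-101.5)"
python3 -m inch '[[[0,0,0,0,1],[0,0,0,0,1],[0,0,0,0,1],[0,0,0,0,1],[0,0,0,0,1],[0,0,0,0,1]]]' 40
python3 -c "
from h import *
plan((.5426,-.1898,.031),-101.5)"
```

```text
time: 14.17
eef_pos: [0.5424, -0.1899, 0.0303]
orientation: [1.989, -2.43, -0.002]
force: [0.1, -0.5, 0.4]
width: 0.0438
cur [ 0.5424 -0.1899  0.0303] yaw -101.4 q6 1.37 z [-0.002  0.001 -1.   ]
units [-0.   -0.   -0.02] turn 0.02 t 14.1667 F [ 0.1 -0.5  0.4] w 0.0438
time: 14.67
eef_pos: [0.5431, -0.1902, 0.0312]
orientation: [-1.99, 2.431, -0.001]
force: [0.2, -0.1, -0.3]
width: 0.0074
cur [ 0.5431 -0.1902  0.0312] yaw -101.4 q6 1.37 z [ 0.001 -0.    -1.   ]
units [-0.01  0.02  0.01] turn 0.02 t 14.6667 F [ 0.2 -0.1 -0.3] w 0.0074
```

Run:
```python
from h import *
T=(.506,-.0565,np.radians(169.8))
for n,x in(('u',-.06),('z',-.012),('w',.045)): print(n,P(*T,(x,0)).round(4))
p=P(*T,(-.06,0))
plan((p[0],p[1],.095),-100.2)
```

```text
u [ 0.5651 -0.0671]
z [ 0.5178 -0.0586]
w [ 0.4617 -0.0485]
cur [ 0.5431 -0.1902  0.0312] yaw -101.4 q6 1.37 z [ 0.001 -0.    -1.   ]
units [-4.16  0.09 -2.13] turn -0.2 t 14.6667 F [ 0.2 -0.1 -0.3] w 0.0074
```

```bash
python3 -m inch '[[[0,0,-1,0,1],[0,0,-2,0,1],[-0.5,0,-2.1,-0.2,1],[-1.5,0.05,-2.1,-0.2,1],[-2.7,0.1,-2.1,-0.2,1],[-3.7,0.1,-2.1,-0.2,1],[-4.15,0.1,-2.1,-0.2,1],[-4.15,0.1,-2.1,-0.2,1],[-4.15,0.1,-2.1,-0.2,1],[-4.15,0.1,-2.1,-0.2,1]]]' 40
python3 - <<'E'
from fv import *
s=bot.get_state();pickle.dump(s,open('s9.pkl','wb'))
plan((.5651,-.0671,.036),-100.2)
zoom('wrist',(160,60,480,300),2.4,'pics/wh.png')
zoom('side',(280,150,400,240),6,'pics/sh.png')
E
```

```text
time: 15.5
eef_pos: [0.5645, -0.0685, 0.0937]
orientation: [2.014, -2.41, 0.001]
force: [-1.0, -0.5, 1.0]
width: 0.0004
cur [ 0.5645 -0.0685  0.0937] yaw -100.23 q6 1.57 z [-0.    -0.001 -1.   ]
units [-0.05 -0.01  1.92] turn -0.01 t 15.5 F [-1.  -0.5  1. ] w 0.0004
```

View pics/wh.png

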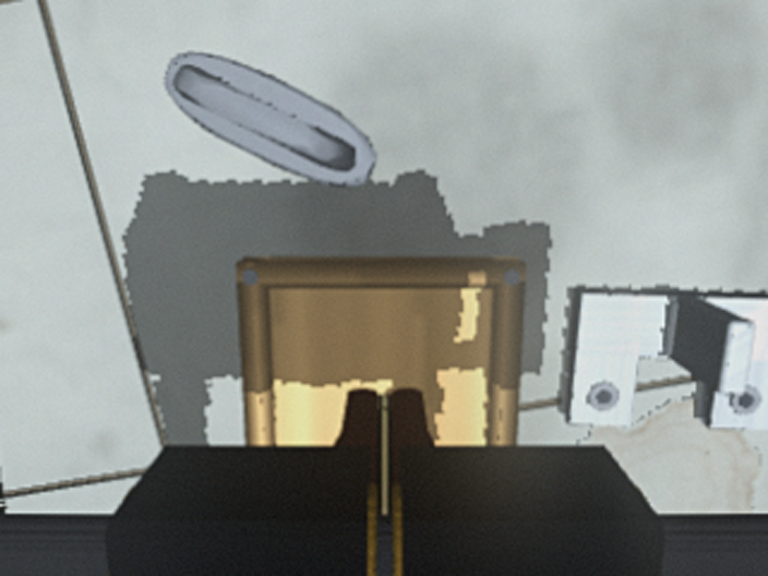

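View pics/sh.png

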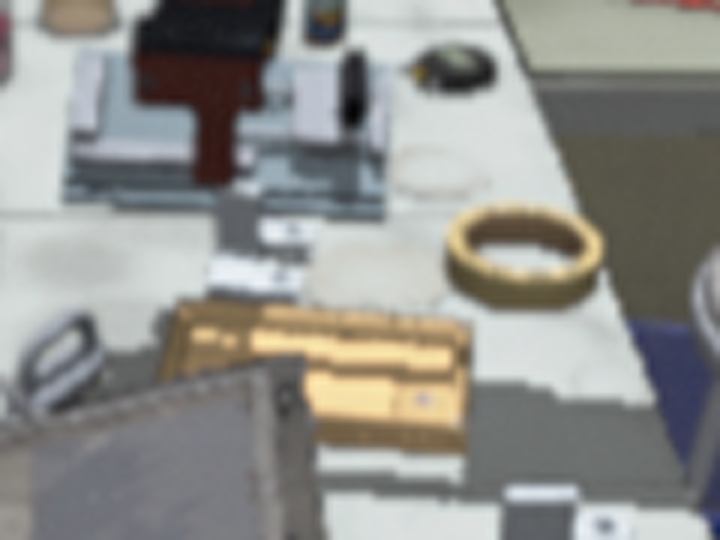

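```bash
python3 -m inch '[[[0,0,-1.5,0,0],[2,0,-3,0,0],[3,0,-3,0,0],[4,0.4,-3,0,0],[4,0.4,-3,0,0],[4,0.4,-3,0,0],[4,0.4,-3,0,0]]]' 60
python3 - <<'E'
from fv import *
s=bot.get_state();pickle.dump(s,open('s10.pkl','wb'))
plan((.53,-.185,.19),-100.2)
im=cams.read_camera('wrist')[:,:,::-1];cv2.imwrite('pics/wi.png',im)
zoom('wrist',(260,135,380,225),6.5,'pics/wiz.png',im)
E
```

```text
time: 16.18
eef_pos: [0.5312, -0.1841, 0.1834]
orientation: [-2.012, 2.412, 0.001]
force: [0.5, -0.2, -0.9]
width: 0.0425
cur [ 0.5312 -0.1841  0.1834] yaw -100.34 q6 1.36 z [-0.     0.001 -1.   ]
units [ 0.04  0.03 -0.22] turn -0.02 t 16.1833 F [ 0.5 -0.2 -0.9] w 0.0425
```

View pics/wiz.png

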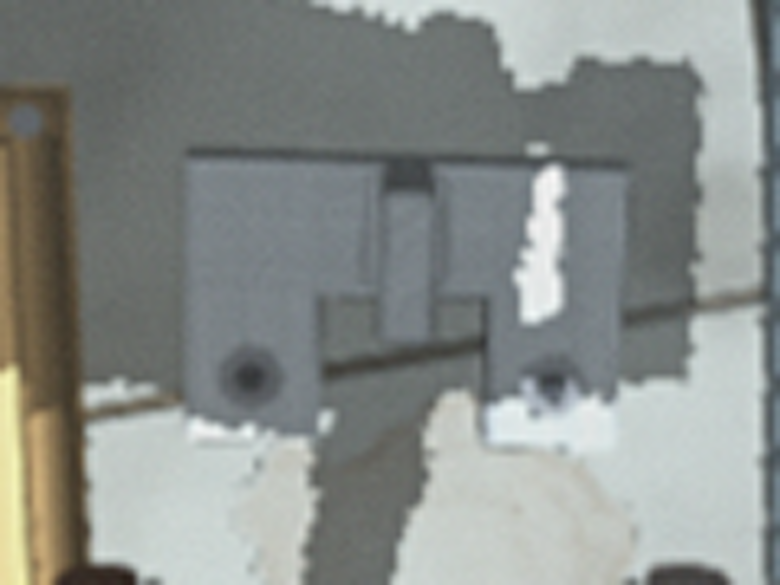

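Run:
```python
from fv import *
s=pickle.load(open('s10.pkl','rb'))
L=[((-13.5,-43.5,15),(186,155)),((-13.5,43.5,15),(628,165)),((43.5,-43.5,15),(186,436)),((43.5,-16.5,15),(315,436)),((13.5,-16.5,15),(318,294)),((13.5,16.5,15),(487,299)),((43.5,16.5,15),(484,448)),((43.5,43.5,15),(613,450)),((13.5,-5,60),(380,342)),((13.5,5,60),(432,342)),((-13.5,-5,60),(383,190)),((-13.5,5,60),(436,190))]
v=fit('wrist',[a for a,b in L],[(260+b[0]/6.5,135+b[1]/6.5) for a,b in L],(.54,-.18,170),s)
plan((v[0],v[1],.029),np.degrees(v[2])+90)
```

```text
pose [ 0.5426 -0.1899] yaw 168.11 res px [[-0.7, -0.5], [0.8, -0.1], [-0.7, 0.2], [0.2, 0.8], [0.2, -0.1], [0.1, -0.1], [-0.4, -0.3], [0.5, -0.1], [-0.6, 0.3], [0.3, 0.5], [-0.4, -0.3], [0.5, -0.1]]
cur [ 0.5314 -0.1831  0.1831] yaw -100.25 q6 1.36 z [-0.001  0.001 -1.   ]
units [ 0.16 -0.41  5.14] turn 0.27 t 16.2333 F [-0.3  0.5 -0.4] w 0.0429
```

```bash
python3 -m inch '[[[0.15,-0.4,1,0.25,0.3],[0.15,-0.4,2,0.25,0.3],[0.15,-0.4,3,0.25,0.3],[0.15,-0.4,4,0.25,0.3],[0.15,-0.4,4.9,0.25,0.3],[0.15,-0.4,5.15,0.25,0.3],[0.15,-0.4,5.15,0.25,1],[0.15,-0.4,5.15,0.25,1],[0.15,-0.4,5.15,0.25,1],[0.15,-0.4,5.15,0.25,1]]]' 60
python3 -m inch '[[[0,0,0,0,1],[0,0,0,0,1],[0,0,0,0,1],[0,0,0,0,1]]]' 60
python3 -m inch '[[[0,0,-0.1,0,1],[0,0,-0.2,0,1],[0,0,-0.35,0,1],[0,0,-0.5,0,1],[0,0,-0.5,0,1]]]' 60
python3 -c "
from h import *
plan((.5426,-.1898,.031),-101.5)"
```

```text
time: 17.07
eef_pos: [0.544, -0.1903, 0.032]
orientation: [-1.983, 2.434, -0.006]
force: [0.3, 0.3, 0.8]
width: 0.0076
time: 17.4
eef_pos: [0.5427, -0.1901, 0.0297]
orientation: [-1.983, 2.436, -0.001]
force: [-0.4, -0.2, 0.3]
width: 0.0004
time: 17.82
eef_pos: [0.5433, -0.1903, 0.046]
orientation: [-1.983, 2.435, -0.003]
force: [0.3, 1.2, -0.3]
width: 0.0004
cur [ 0.5433 -0.1903  0.046 ] yaw -101.7 q6 1.38 z [ 0.002 -0.001 -1.   ]
units [-0.01  0.03  0.5 ] turn -0.03 t 17.8167 F [ 0.3  1.2 -0.3] w 0.0004
```

Run:
```python
from fv import *
zoom('wrist',(200,100,440,300),3,'pics/wj.png')
zoom('side',(290,120,400,200),7,'pics/sj.png')
zoom('scene',(310,120,470,260),5,'pics/cj.png')
```

```text
(no output)
```

View pics/wj.png

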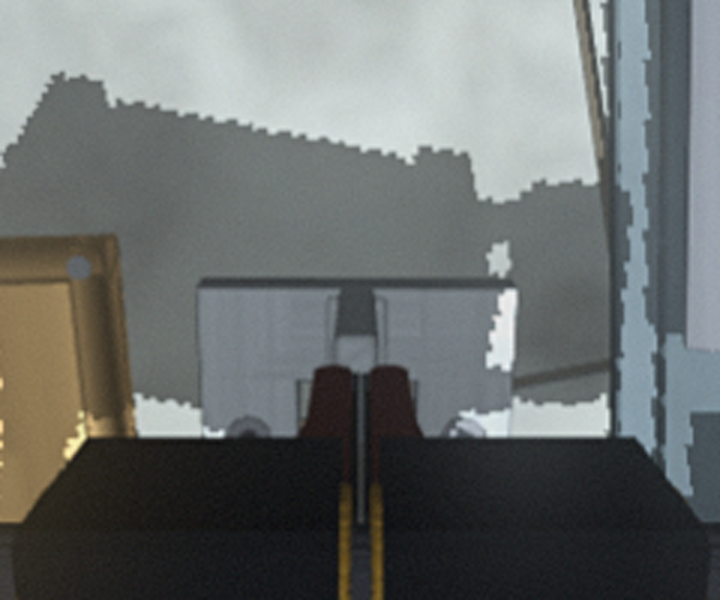

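View pics/sj.png

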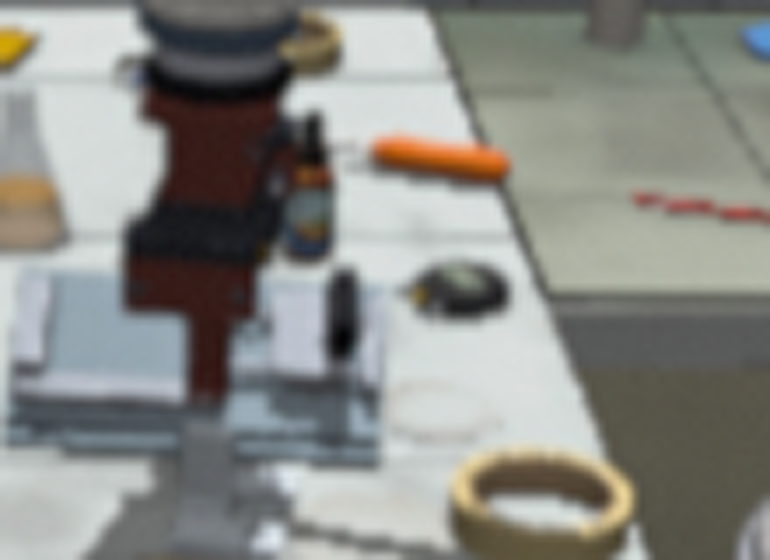

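View pics/cj.png

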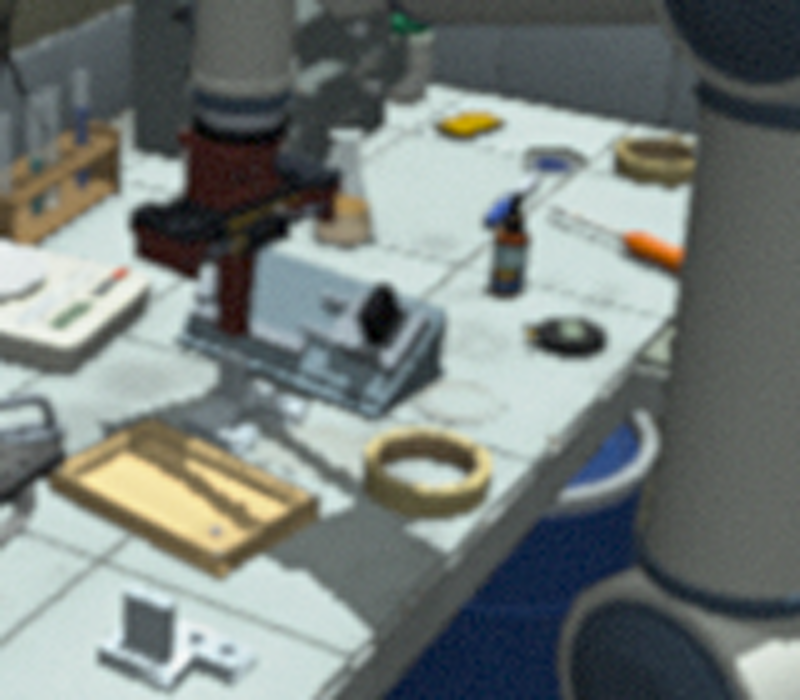

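Run:
```python
from fv import *
s=bot.get_state()
v=(.5426,-.1899,np.radians(168.1))
for p in [(-13.5,0,15),(-13.5,0,60),(-13.5,-5,60),(-13.5,5,60),(13.5,0,60),(-13.5,-43.5,15),(-13.5,43.5,15)]:
    W=np.r_[P(*v,np.array(p[:2])/1000),p[2]/1000]
    print(p,((proj('wrist',W,s)[0]-[200,100])*3).round())
print(s['width'],s['eef_pos'])
```

```text
(-13.5, 0, 15) [357. 285.]
(-13.5, 0, 60) [356. 335.]
(-13.5, -5, 60) [333. 335.]
(-13.5, 5, 60) [380. 335.]
(13.5, 0, 60) [356. 451.]
(-13.5, -43.5, 15) [193. 285.]
(-13.5, 43.5, 15) [521. 286.]
0.0005004415179513649 [ 0.54259736 -0.19003236  0.04446681]
```

```bash
python3 -m inch '[[[0,0,-1,0,0.4],[0,0,-1,0,0.4],[0,0,-1,0,0.4]]]' 15
python3 -c "
from fv import *
s=bot.get_state();pickle.dump(s,open('s11.pkl','wb'))
plan((.5426,-.1899,.031),-101.9)
zoom('wrist',(200,100,440,300),3,'pics/wk.png')"
```

```text
time: 18.22
eef_pos: [0.5437, -0.1904, 0.0762]
orientation: [-1.982, 2.435, -0.005]
force: [0.1, -0.6, 1.2]
width: 0.017
cur [ 0.5437 -0.1904  0.0762] yaw -101.7 q6 1.38 z [ 0.003 -0.001 -1.   ]
units [-0.01  0.04  1.51] turn 0.03 t 18.2167 F [ 0.1 -0.6  1.2] w 0.017
```

View pics/wk.png

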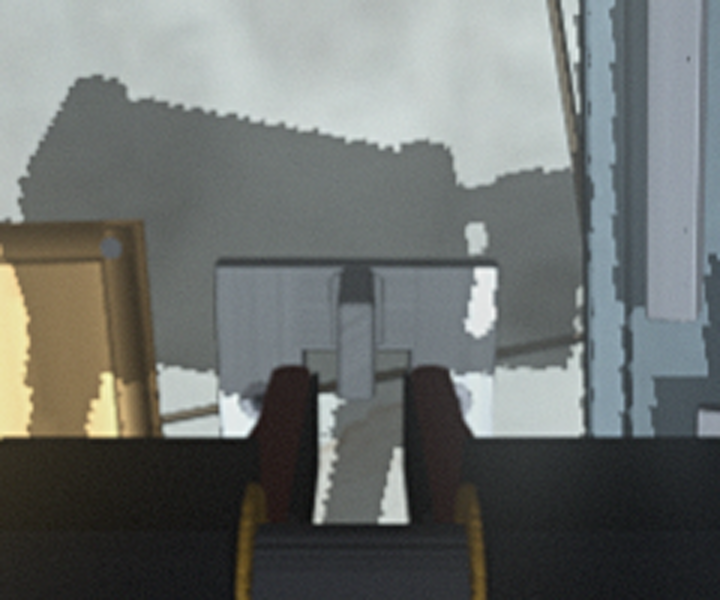

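```bash
python3 -m inch '[[[0,0.05,0.7,0,0.5],[0,0.05,1.3,0,0.5],[0,0.05,1.5,0,0.5],[0,0.05,1.5,0,0.5],[0,0.05,1.5,0,0.7],[0,0.05,1.5,0,0.7]]]' 20
python3 -m inch '[[[0,0,0,0,0.75],[0,0,0,0,0.78]]]' 20
python3 -m inch '[[[0,0,0,0,0.8],[0,0,0,0,0.82],[0,0,0,0,0.84]]]' 20
python3 -m inch '[[[0,0,0,0,0.84],[0,0,0,0,0.84]]]' 20
python3 -c "
from h import *
plan((.5426,-.1899,.031),-101.9)"
```

```text
time: 18.77
eef_pos: [0.5415, -0.1899, 0.0302]
orientation: [-1.983, 2.436, -0.002]
force: [0.7, -0.6, -0.4]
width: 0.0145
time: 18.93
eef_pos: [0.5417, -0.1899, 0.0305]
orientation: [-1.983, 2.436, -0.003]
force: [0.3, -0.2, 0.3]
width: 0.0102
time: 19.18
eef_pos: [0.5412, -0.1898, 0.0296]
orientation: [-1.983, 2.436, -0.001]
force: [0.1, -0.5, -0.5]
width: 0.0072
time: 19.35
eef_pos: [0.5411, -0.1897, 0.0293]
orientation: [1.983, -2.436, -0.0]
force: [-0.4, -1.5, -0.5]
width: 0.007
cur [ 0.5411 -0.1897  0.0293] yaw -101.7 q6 1.38 z [-0. -0. -1.]
units [-0.   -0.05 -0.06] turn 0.03 t 19.35 F [-0.4 -1.5 -0.5] w 0.007
```

```bash
python3 -m inch '[[[0,0,-0.1,0,0.84],[0,0,-0.2,0,0.84],[0,0,-0.4,0,0.84],[0,0,-0.6,0,0.84],[0,0,-0.6,0,0.84]]]' 20
python3 -c "
from h import *
plan((.5426,-.1899,.031),-101.9)
zoom('wrist',(200,100,440,300),3,'pics/wl.png')
zoom('side',(290,120,400,200),7,'pics/sl.png')"
```

```text
time: 19.77
eef_pos: [0.5421, -0.1901, 0.0496]
orientation: [-1.983, 2.435, -0.004]
force: [0.8, -0.5, -0.2]
width: 0.0069
cur [ 0.5421 -0.1901  0.0496] yaw -101.7 q6 1.38 z [ 0.003 -0.001 -1.   ]
units [-0.01 -0.01  0.62] turn 0.03 t 19.7667 F [ 0.8 -0.5 -0.2] w 0.0069
```

View pics/wl.png

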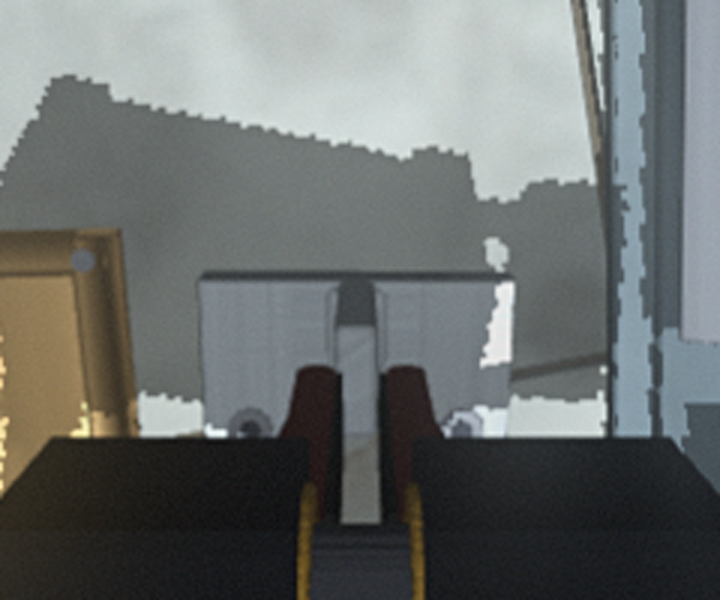

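View pics/sl.png

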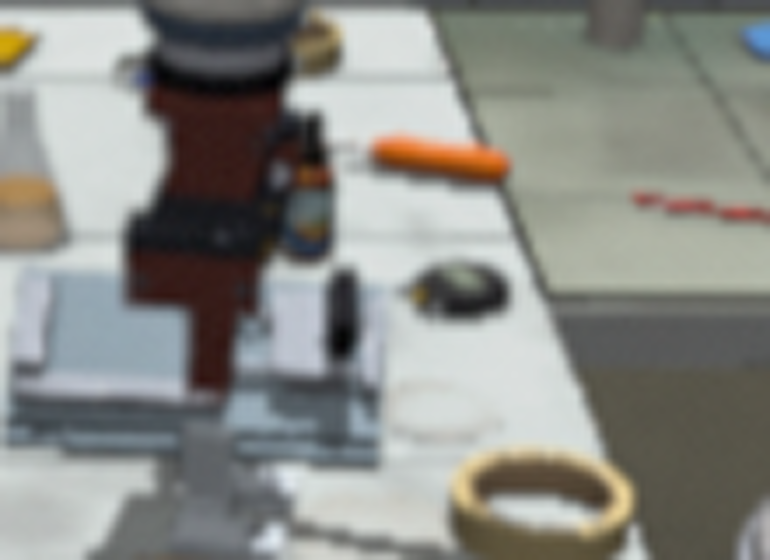

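Run:
```python
from fv import *
s=bot.get_state()
print(s['eef_pos'],((proj('side',s['eef_pos'])[0]-[290,120])*7).round())
for z in(.0,.015,.05,.06): print(z,((proj('side',(.5426,-.1899,z))[0]-[290,120])*7).round())
for z in (.015,.060):
  v=(.5426,-.1899,np.radians(168.1))
  for x in(-13.5,13.5): print(z,x,((proj('side',np.r_[P(*v,(x/1000,0)),z])[0]-[290,120])*7).round())
```

```text
[ 0.54147289 -0.18983591  0.04810965] [209. 445.]
0.0 [205. 525.]
0.015 [206. 500.]
0.05 [207. 442.]
0.06 [208. 425.]
0.015 -13.5 [180. 498.]
0.015 13.5 [231. 503.]
0.06 -13.5 [182. 423.]
0.06 13.5 [234. 427.]
```

```bash
python3 -m inch '[[[0,0,-2,0,0.5],[0,0,-4,0,0],[0,0,-4.5,0,0],[0,0,-4.5,0,0]]]' 20
python3 - <<'E'
from fv import *
s=bot.get_state()
im=cams.read_camera('side')[:,:,::-1]
cv2.imwrite('pics/sm.png',cv2.resize(im[100:200,290:390],None,fx=6,fy=6,interpolation=cv2.INTER_NEAREST))
print(s['eef_pos'],((proj('side',s['eef_pos'])[0]-[290,100])*6).round(),s['width'])
zoom('wrist',(160,60,480,300),2.4,'pics/wm.png')
im=cams.read_camera('scene')[:,:,::-1]
cv2.imwrite('pics/cm.png',cv2.resize(im[120:240,310:430],None,fx=5,fy=5,interpolation=cv2.INTER_NEAREST))
print(((proj('scene',s['eef_pos'])[0]-[310,120])*5).round())
E
```

```text
time: 20.2
eef_pos: [0.543, -0.1905, 0.1906]
orientation: [-1.98, 2.432, -0.015]
force: [0.9, -0.0, 1.2]
width: 0.0304
[ 0.54303263 -0.19047291  0.19063888] [183. 283.] 0.0304293137224324
[232. 197.]
```

View pics/sm.png

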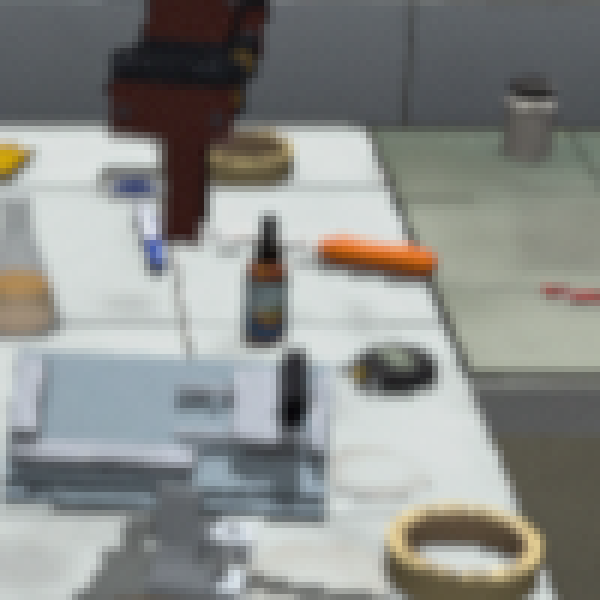

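View pics/cm.png

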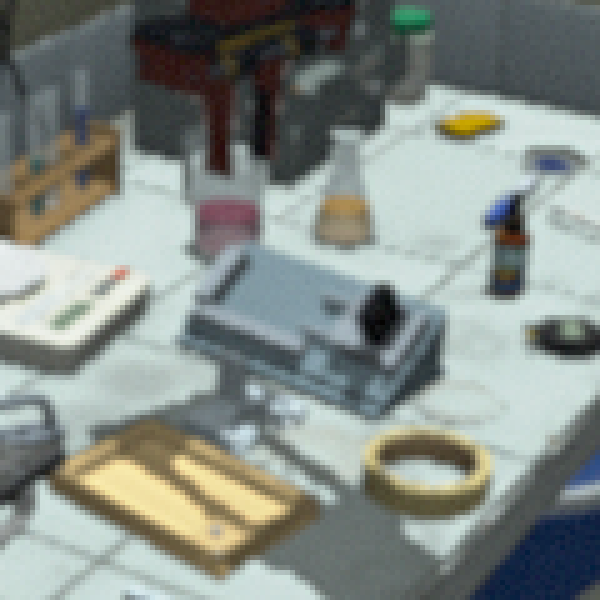

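View pics/wm.png

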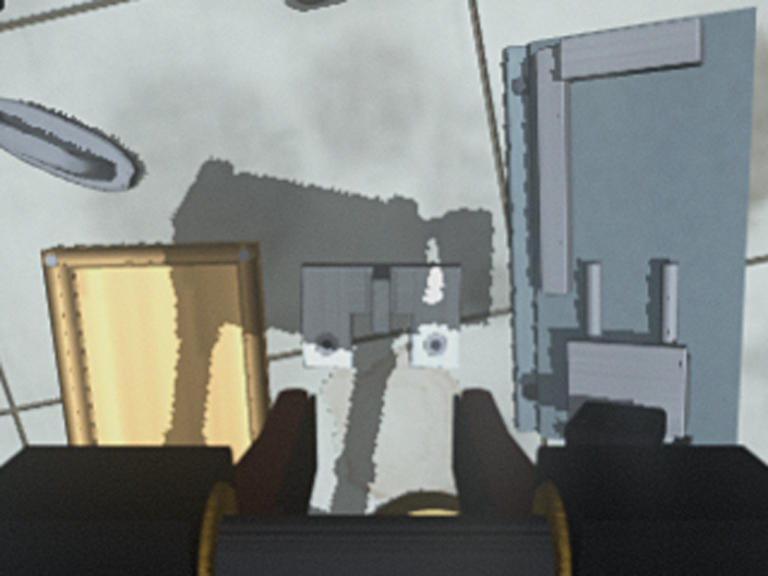

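Run:
```python
from fv import *
s=bot.get_state();e=s['eef_pos']
for dz in(.02,.025,.03,.035,.04): print(dz,((proj('side',e+[0,0,dz])[0]-[290,100])*6).round(),((proj('scene',e+[0,0,dz])[0]-[310,120])*5).round())
plan((.5426,-.1899,.003),-101.9)
```

```text
0.02 [187. 264.] [234. 183.]
0.025 [187. 256.] [234. 177.]
0.03 [187. 248.] [234. 170.]
0.035 [187. 239.] [234. 164.]
0.04 [188. 231.] [235. 158.]
cur [ 0.5415 -0.1899  0.1829] yaw -101.7 q6 1.38 z [ 0.002 -0.001 -1.   ]
units [-0.01 -0.02  6.  ] turn 0.03 t 20.35 F [ 0.5 -1.5 -0.2] w 0.0419
```

```bash
python3 -m inch '[[[0,0,1,0,0.2],[0,0,2.2,0,0.2],[0,0,3.4,0,0.2],[0,0,4.5,0,0.2],[0,0,5.3,0,0.2],[0,0,5.7,0,0.2],[0,0,6,0,0.2],[0,0,6.1,0,0.2],[0,0,6.1,0,0.2]]]' 40
python3 -m inch '[[[0,0,0,0,1],[0,0,0,0,1],[0,0,0,0,1],[0,0,0,0,1],[0,0,0,0,1],[0,0,0,0,1]]]' 40
python3 -c "
from h import *
plan((.5426,-.1899,.00),-101.9)"
```

```text
time: 21.1
eef_pos: [0.5409, -0.1896, -0.001]
orientation: [1.983, -2.436, -0.001]
force: [-0.5, -0.3, 0.2]
width: 0.0353
time: 21.6
eef_pos: [0.5418, -0.1898, 0.0005]
orientation: [-1.983, 2.435, -0.003]
force: [0.0, 1.0, 4.9]
width: 0.0097
cur [ 5.418e-01 -1.898e-01  5.000e-04] yaw -101.69 q6 1.38 z [ 0.002 -0.001 -1.   ]
units [-0.   -0.03  0.02] turn 0.03 t 21.6 F [0.  1.  4.9] w 0.0097
```

```bash
python3 -m inch '[[[0,0,-0.2,0,1],[0,0,-0.6,0,1],[0,0,-1.2,0,1],[0,0,-2,0,1],[0,0,-2.2,0,1],[0,0,-2.2,0,1]]]' 40
python3 -c "
from h import *
plan((.5651,-.0671,.065),-100.2)"
```

```text
time: 22.1
eef_pos: [0.5426, -0.1904, 0.0685]
orientation: [-1.982, 2.434, -0.007]
force: [0.6, 0.4, -2.2]
width: 0.01
cur [ 0.5426 -0.1904  0.0685] yaw -101.7 q6 1.38 z [ 0.005 -0.002 -1.   ]
units [-4.18  0.1   0.11] turn -0.25 t 22.1 F [ 0.6  0.4 -2.2] w 0.01
```

```bash
python3 -m inch '[[[-0.6,0,0,-0.2,1],[-1.5,0,0,-0.25,1],[-2.6,0.1,0,-0.25,1],[-3.5,0.1,0,-0.25,1],[-4,0.1,0,-0.25,1],[-4.18,0.1,0,-0.25,1],[-4.18,0.1,0,-0.25,1],[-4.18,0.1,0,-0.25,1]]]' 40
python3 - <<'E'
from fv import *
s=bot.get_state();pickle.dump(s,open('s12.pkl','wb'))
plan((.5651,-.0671,.006),-100.2)
im=cams.read_camera('wrist')[:,:,::-1];cv2.imwrite('pics/wn0.png',im)
zoom('wrist',(220,100,420,240),3.8,'pics/wn.png',im)
E
```

```text
time: 22.77
eef_pos: [0.5631, -0.0668, 0.0644]
orientation: [2.014, -2.409, -0.001]
force: [-0.9, -0.8, -1.9]
width: 0.0099
cur [ 0.5631 -0.0668  0.0644] yaw -100.19 q6 1.57 z [-0.001 -0.    -1.   ]
units [-0.   -0.07  1.95] turn 0.0 t 22.7667 F [-0.9 -0.8 -1.9] w 0.0099
```

View pics/wn.png

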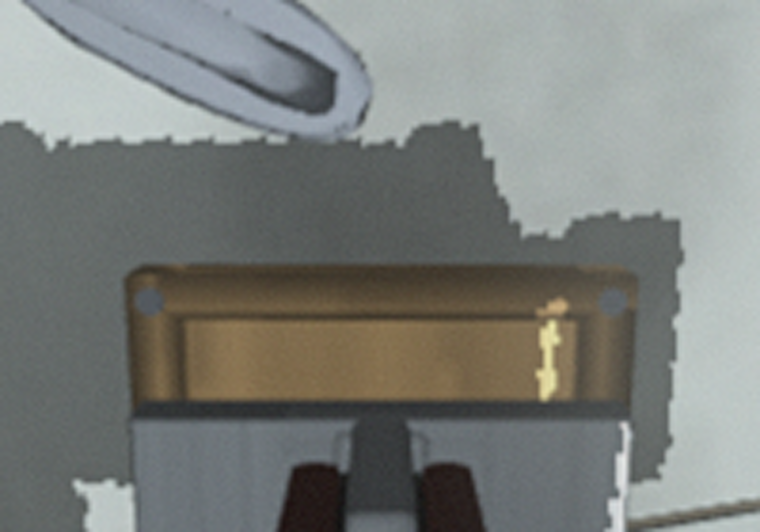

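Run:
```python
from fv import *
s=pickle.load(open('s12.pkl','rb'))
T=(.506,-.0565,np.radians(169.8))
def loc(w): 
    d=np.array(w[:2])-T[:2];c,sn=np.cos(T[2]),np.sin(T[2]);return np.array([c*d[0]+sn*d[1],-sn*d[0]+c*d[1]])*1000
b=s['eef_pos'][2]-.0005
for r,z in((417,b+.015),(403,b+.0)):
  for c in(133,630):
    print(loc(px2z('wrist',(220+c/3.8,100+r/3.8),z,s)))
for c,r in((149,301),(613,301)): print('screw',loc(px2z('wrist',(220+c/3.8,100+r/3.8),.019,s)))
print('tcp',loc(s['eef_pos']))
```

```text
[-72.35262765 -41.31908454]
[-72.43739475  43.29167262]
[-70.55974215 -44.67561052]
[-70.65226697  46.73009524]
screw [-81.23031005 -50.31516065]
screw [-81.34167667  52.33664284]
tcp [-5.79997603e+01  2.14756178e-02]
```

```bash
python3 -m inch '[[[0,-0.05,0.4,0,1],[0,-0.05,0.9,0,1],[0,-0.05,1.3,0,1],[0,-0.05,1.6,0,1],[0,-0.05,1.8,0,1],[0,-0.05,1.88,0,1],[0,-0.05,1.88,0,1]]]' 40
python3 -c "
from h import *
plan((.5651,-.0671,.006),-100.2)"
```

```text
time: 23.4
eef_pos: [0.5646, -0.0666, 0.0081]
orientation: [2.014, -2.41, -0.001]
force: [0.8, 0.3, -1.4]
width: 0.0101
cur [ 0.5646 -0.0666  0.0081] yaw -100.21 q6 1.57 z [-0.001  0.    -1.   ]
units [ 0.01 -0.02  0.07] turn -0.0 t 23.4 F [ 0.8  0.3 -1.4] w 0.0101
```

```bash
python3 -m inch '[[[0,0,0.05,0,1],[0,0,0.1,0,1],[0,0,0.1,0,1],[0,0,0.1,0,1]]]' 40
python3 -m inch '[[[0,0,0,0,0.6],[0,0,0,0,0.4],[0,0,0,0,0.4],[0,0,-0.5,0,0.4],[0,0,-2,0,0.4],[0,0,-3.5,0,0.4],[0,0,-5,0,0.4],[0,0,-6,0,0.4],[0,0,-6,0,0.4]]]' 40
python3 - <<'E'
from fv import *
s=bot.get_state();pickle.dump(s,open('s13.pkl','wb'))
im=cams.read_camera('wrist')[:,:,::-1];cv2.imwrite('pics/wo0.png',im)
zoom('wrist',(200,100,440,260),3.2,'pics/wo.png',im)
plan((.4156,.1277,.19),-90)
E
```

```text
time: 23.73
eef_pos: [0.5653, -0.0665, 0.0064]
orientation: [-2.015, 2.41, -0.001]
force: [0.3, 0.6, -1.3]
width: 0.01
time: 24.48
eef_pos: [0.5682, -0.067, 0.197]
orientation: [-2.009, 2.402, -0.019]
force: [0.3, -0.2, 1.1]
width: 0.0262
cur [ 0.5674 -0.0669  0.1928] yaw -100.2 q6 1.57 z [ 0.011 -0.002 -1.   ]
units [-5.49  6.13  0.02] turn -1.7 t 24.5333 F [-0.1  0.4 -0.7] w 0.0263
```

View pics/wo.png

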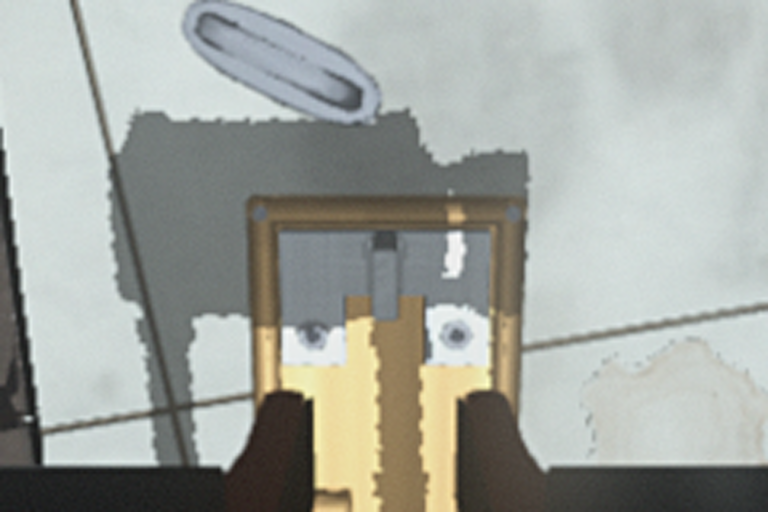

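```bash
python3 -m inch '[[[-5.5,6.5,0,-1.7,0],[-5.5,6.5,0,-1.7,0],[-5.5,6.5,0,-1.7,0],[-5.5,6.5,0,-1.7,0],[-5.5,6.5,0,-1.7,0],[-5.5,6.5,0,-1.7,0],[-5.5,6.5,0,-1.7,0],[-5.5,6.5,0,-1.7,0],[-5.5,6.5,0,-1.7,0]]]' 40
python3 - <<'E'
from fv import *
s=bot.get_state();pickle.dump(s,open('s14.pkl','wb'))
im=cams.read_camera('wrist')[:,:,::-1];cv2.imwrite('pics/wp0.png',im)
plan((.4156,.1277,.19),-90)
E
```

```text
time: 25.28
eef_pos: [0.4024, 0.1302, 0.1853]
orientation: [2.222, -2.22, 0.001]
force: [0.9, 1.5, -0.1]
width: 0.0437
cur [0.4028 0.1297 0.1853] yaw -90.02 q6 1.8 z [-0.001 -0.001 -1.   ]
units [ 0.07 -0.43 -0.16] turn -0.0 t 25.3333 F [-0.1  0.1 -1.4] w 0.0439
```

View pics/wp0.png

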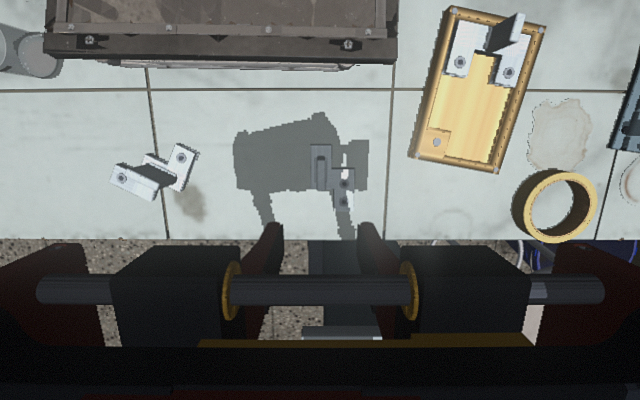

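```bash
python3 -c "
from h import *
im=cv2.imread('pics/wp0.png');zoom('',(295,130,375,220),8,'pics/wpz.png',im);zoom('',(100,130,210,215),7,'pics/wpw.png',im)"
```

```text
(no output)
```

View pics/wpz.png

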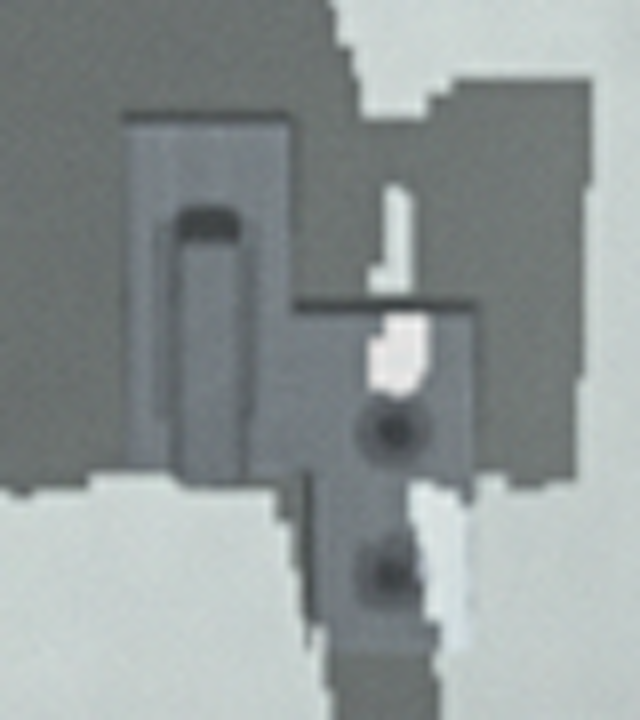

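Run:
```python
from fv import *
s=pickle.load(open('s14.pkl','rb'))
L=[((-31.5,-13.5,15),(127,122)),((-31.5,13.5,15),(292,122)),((-1.5,16.5,15),(297,310)),((-1.5,43.5,15),(475,310)),((25.5,-13.5,15),(127,472)),((25.5,16.5,15),(312,472)),((55.5,16.5,15),(316,647)),((55.5,43.5,15),(467,650)),((-18,-5,60),(178,242)),((-18,5,60),(243,242)),((18,-5,60),(180,482)),((18,5,60),(243,482))]
v=fit('wrist',[a for a,b in L],[(295+b[0]/8,130+b[1]/8) for a,b in L],(.4156,.128,180),s)
plan((v[0],v[1],.000),np.degrees(v[2])+90)
```

```text
pose [0.4148 0.1279] yaw 180.36 res px [[-0.8, -0.7], [0.3, -0.7], [1.9, -0.3], [0.9, -0.3], [-0.3, 0.4], [-0.2, 0.3], [-0.8, 0.7], [0.8, 0.2], [-0.7, -0.6], [0.3, -0.6], [-0.7, 1.2], [0.3, 1.2]]
cur [0.4028 0.1297 0.1853] yaw -90.02 q6 1.8 z [-0.001 -0.001 -1.   ]
units [ 0.06 -0.4   6.18] turn -0.06 t 25.3333 F [-0.1  0.1 -1.4] w 0.0439
```

```bash
python3 -m inch '[[[0.06,-0.4,1,0,0.2],[0.06,-0.4,2.2,0,0.2],[0.06,-0.4,3.4,0,0.2],[0.06,-0.4,4.5,0,0.2],[0.06,-0.4,5.4,0,0.2],[0.06,-0.4,5.8,0,0.2],[0.06,-0.4,6.1,0,0.2],[0.06,-0.4,6.2,0,0.2],[0.06,-0.4,6.2,0,0.2]]]' 40
python3 -m inch '[[[0,0,0,0,1],[0,0,0,0,1],[0,0,0,0,1],[0,0,0,0,1],[0,0,0,0,1],[0,0,0,0,1],[0,0,0,0,1]]]' 40
python3 -c "
from h import *
plan((.4148,.1279,.00),-89.6)"
```

```text
time: 26.08
eef_pos: [0.415, 0.1282, 0.0004]
orientation: [-2.22, 2.222, -0.0]
force: [-0.0, -0.2, 0.1]
width: 0.0352
time: 26.67
eef_pos: [0.4149, 0.1288, 0.0009]
orientation: [-2.221, 2.22, -0.001]
force: [0.2, 0.2, 5.5]
width: 0.01
cur [0.4149 0.1288 0.0009] yaw -89.99 q6 1.79 z [ 0.002  0.    -1.   ]
units [0.03 0.   0.03] turn -0.07 t 26.6667 F [0.2 0.2 5.5] w 0.01
```

```bash
python3 -m inch '[[[0,0,-0.2,0,1],[0,0,-0.6,0,1],[0,0,-1.5,0,1],[0,0,-2.5,0,1],[0,0,-3.3,0,1],[1,-0.2,-3.3,0.3,1],[2,-0.6,-3.3,0.7,1],[3.2,-1,-3.3,1.2,1],[4.4,-1.4,-3.3,1.7,1],[4.4,-1.4,-3.3,1.7,1]]]' 40
python3 -c "
from h import *
plan((.5178,-.0586,.085),-100.2)"
```

```text
time: 27.5
eef_pos: [0.4573, -0.0089, 0.0993]
orientation: [2.004, -2.417, 0.004]
force: [-0.9, -0.1, -1.6]
width: 0.0097
cur [ 0.4573 -0.0089  0.0993] yaw -100.68 q6 1.67 z [ 0.    -0.003 -1.   ]
units [ 1.25 -2.29  0.48] turn -0.08 t 27.5 F [-0.9 -0.1 -1.6] w 0.0097
```

```bash
python3 -m inch '[[[0.5,-0.8,0,0,1],[1,-1.7,0,-0.08,1],[1.22,-2.25,0,-0.08,1],[1.22,-2.25,0,-0.08,1],[1.22,-2.25,0,-0.08,1]]]' 40
python3 - <<'E'
from fv import *
s=bot.get_state();pickle.dump(s,open('s15.pkl','wb'))
plan((.5178,-.0586,.006),-100.2)
im=cams.read_camera('wrist')[:,:,::-1];cv2.imwrite('pics/wq0.png',im)
zoom('wrist',(220,60,420,240),3.8,'pics/wq.png',im)
E
```

```text
time: 27.92
eef_pos: [0.5161, -0.0514, 0.0987]
orientation: [2.024, -2.402, -0.002]
force: [0.0, 0.6, -2.0]
width: 0.0093
cur [ 0.5161 -0.0514  0.0987] yaw -99.76 q6 1.58 z [-0.002  0.001 -1.   ]
units [ 0.23 -0.1   3.09] turn 0.07 t 27.9167 F [ 0.   0.6 -2. ] w 0.0093
```

View pics/wq.png

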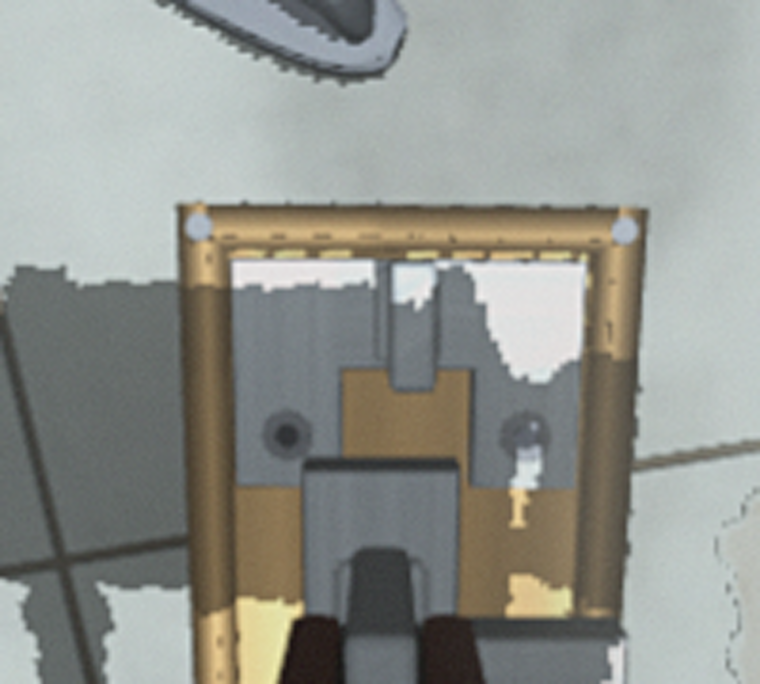

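```bash
python3 -m inch '[[[0.15,-0.05,0.2,0.07,1],[0.22,-0.08,0.45,0.07,1],[0.22,-0.08,0.45,0.07,1],[0.22,-0.08,0.45,0.07,1]]]' 40
python3 - <<'E'
from fv import *
s=bot.get_state();pickle.dump(s,open('s16.pkl','wb'))
plan((.5178,-.0586,.006),-100.2)
im=cams.read_camera('wrist')[:,:,::-1];cv2.imwrite('pics/wr0.png',im)
zoom('wrist',(220,60,420,240),3.8,'pics/wr.png',im)
E
```

```text
time: 28.3
eef_pos: [0.5167, -0.058, 0.0845]
orientation: [2.016, -2.408, -0.002]
force: [0.1, -0.2, -0.9]
width: 0.0096
cur [ 0.5167 -0.058   0.0845] yaw -100.13 q6 1.57 z [-0.002  0.    -1.   ]
units [ 0.01 -0.05  2.62] turn 0.01 t 28.3 F [ 0.1 -0.2 -0.9] w 0.0096
```

View pics/wr.png

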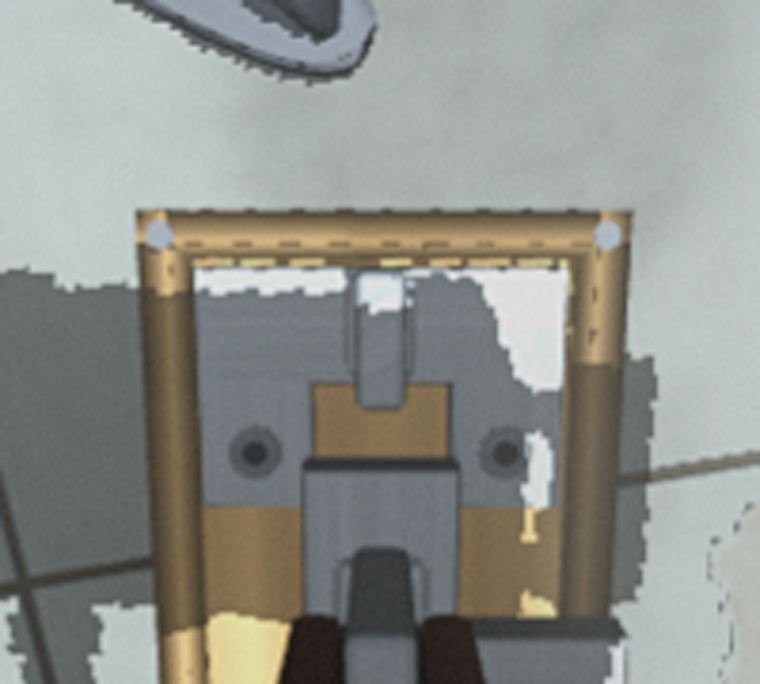

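```bash
cat >> fv.py <<'E'
T=(.506,-.0565,np.radians(169.8))
def loc(w): 
    d=np.array(w[:2])-T[:2];c,sn=np.cos(T[2]),np.sin(T[2]);return (np.array([c*d[0]+sn*d[1],-sn*d[0]+c*d[1]])*1000).round(2)
E
python3 - <<'E'
from fv import *
s=pickle.load(open('s16.pkl','rb'))
f=lambda c,r,z:loc(px2z('wrist',(220+c/3.8,60+r/3.8),z,s))
b=s['eef_pos'][2]-.0005
for r,z in((468,b+.015),(460,b+.003)):
  print('Z edge',f(303,r,z),f(459,r,z))
for c in(159,608): print('screw',f(c,235,.019))
print('U notch inner',f(313,383,.02),f(452,383,.02),'U tip',f(202,506,.02),f(557,506,.02))
print('U edge',f(195,266,.02),f(570,266,.02),'web',f(358,408,.065),f(405,408,.065))
print('tcp',loc(s['eef_pos']))
E
```

```text
Z edge [-42.62 -12.59] [-42.68  13.33]
Z edge [-41.65 -13.42] [-41.72  14.19]
screw [-80.77 -50.4 ]
screw [-81.01  52.28]
U notch inner [-47.11 -15.53] [-47.19  17.14] U tip [-17.34 -42.74] [-17.54  43.08]
U edge [-73.88 -42.25] [-74.08  43.71] web [-47.74  -4.09] [-47.76   5.08]
tcp [-10.74  -0.46]
```

```bash
python3 -m inch '[[[0.01,-0.03,0.5,0,1],[0.01,-0.03,1,0,1],[0.01,-0.03,1.5,0,1],[0.01,-0.03,1.9,0,1],[0.01,-0.03,2.3,0,1],[0.01,-0.03,2.5,0,1],[0.01,-0.03,2.6,0,1],[0.01,-0.03,2.62,0,1],[0.01,-0.03,2.62,0,1]]]' 40
python3 -c "
from fv import *
plan((.5178,-.0586,.006),-100.2);print(loc(bot.get_state()['eef_pos']))"
```

```text
time: 29.1
eef_pos: [0.5187, -0.0588, 0.0073]
orientation: [-2.016, 2.409, -0.001]
force: [-0.4, -0.2, -2.4]
width: 0.0097
cur [ 0.5187 -0.0588  0.0073] yaw -100.14 q6 1.57 z [ 0.001 -0.    -1.   ]
units [-0.    0.03  0.04] turn 0.01 t 29.1 F [-0.4 -0.2 -2.4] w 0.0097
[-12.9    0.02]
```

Seated height reached without contact forces. Lower the last bit, release, rise.

```bash
python3 -m inch '[[[0,0,0.03,0,1],[0,0,0.06,0,1],[0,0,0.06,0,1]]]' 40
python3 -m inch '[[[0,0,0,0,0.6],[0,0,0,0,0.4],[0,0,0,0,0.4],[0,0,-0.5,0,0.4],[0,0,-2,0,0.4],[0,0,-3.5,0,0.4],[0,0,-5,0,0.4],[0,0,-6,0,0.4],[0,0,-6,0,0.4]]]' 40
python3 - <<'E'
from fv import *
s=bot.get_state();pickle.dump(s,open('s17.pkl','wb'))
im=cams.read_camera('wrist')[:,:,::-1];cv2.imwrite('pics/ws0.png',im)
zoom('wrist',(200,100,440,260),3.2,'pics/ws.png',im)
plan((.4119,.3293,.19),-28)
E
```

```text
time: 29.35
eef_pos: [0.519, -0.0588, 0.0059]
orientation: [-2.016, 2.408, -0.002]
force: [0.2, 0.9, -0.3]
width: 0.0099
time: 30.1
eef_pos: [0.5214, -0.0593, 0.1954]
orientation: [-2.01, 2.402, -0.018]
force: [0.2, 0.1, 1.4]
width: 0.0267
cur [ 0.5207 -0.0592  0.1912] yaw -100.14 q6 1.57 z [ 0.01  -0.002 -1.   ]
units [-12.11   5.85  -0.02] turn -12.02 t 30.15 F [-0.4  0.3 -1.1] w 0.0262
```

View pics/ws.png

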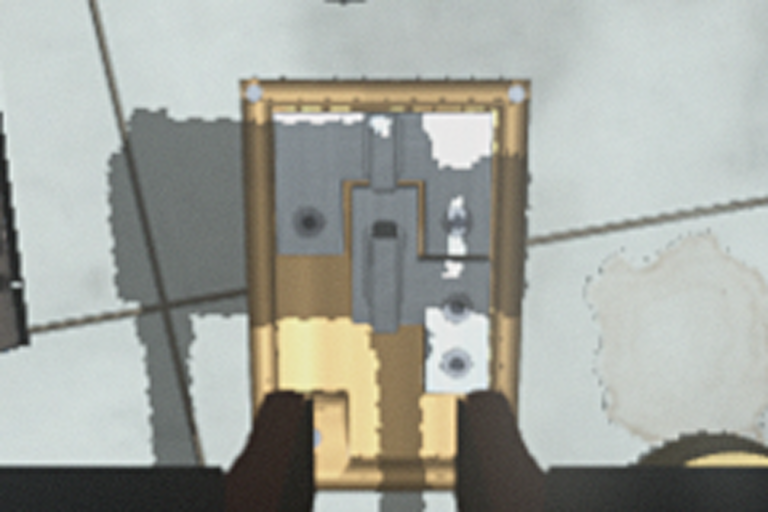

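```bash
python3 -m inch '[[[-12,6,0,-12,0],[-12,6,0,-12,0],[-12,6,0,-12,0],[-12,6,0,-12,0],[-12,6,0,-12,0],[-12,6,0,-12,0],[-12,6,0,-12,0],[-12,6,0,-12,0],[-12,6,0,-12,0],[-12,6,0,-12,0]]]' 40
python3 -c "
from fv import *
plan((.405,.32,.19),-28)"
```

```text
time: 30.98
eef_pos: [0.4024, 0.3301, 0.1831]
orientation: [3.047, -0.761, -0.004]
force: [0.2, 0.6, -0.4]
width: 0.0441
cur [0.4024 0.3301 0.1831] yaw -28.04 q6 1.11 z [-0.002 -0.001 -1.   ]
units [ 0.23  0.26 -0.23] turn -0.01 t 30.9833 F [ 0.2  0.6 -0.4] w 0.0441
```

Run:
```python
from fv import *
s=bot.get_state();pickle.dump(s,open('s18.pkl','wb'))
im=cams.read_camera('wrist')[:,:,::-1];cv2.imwrite('pics/wt0.png',im)
zoom('wrist',(270,130,390,240),6.5,'pics/wt.png',im)
```

```text
(no output)
```

View pics/wt.png

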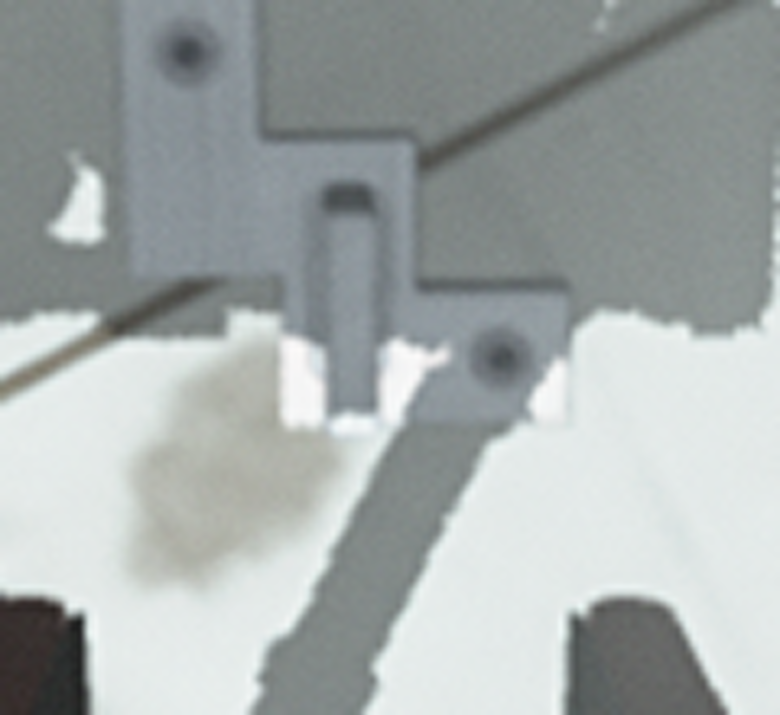

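Run:
```python
from fv import *
s=pickle.load(open('s18.pkl','rb'))
L=[((-28.5,-16.5,15),(260,140)),((-28.5,13.5,15),(415,143)),((1.5,16.5,15),(418,293)),((1.5,43.5,15),(568,293)),((28.5,43.5,15),(568,422)),((28.5,-13.5,15),(282,425)),((-1.5,-13.5,15),(285,275)),((-1.5,-43.5,15),(133,275)),((-20,-5,60),(330,212)),((-20,5,60),(377,212)),((20,-5,60),(328,430)),((20,5,60),(378,430))]
v=fit('wrist',[a for a,b in L],[(270+b[0]/6.5,130+b[1]/6.5) for a,b in L],(.412,.329,242),s)
plan((v[0],v[1],.000),np.degrees(v[2])+90)
```

```text
pose [0.4103 0.3332] yaw 242.3 res px [[0.3, -0.6], [0.6, -1.2], [2.3, -0.4], [0.6, -0.5], [0.0, 0.4], [-0.2, 0.1], [-0.9, 0.2], [-1.2, 0.3], [-1.3, -0.3], [0.6, -0.3], [-0.8, 1.5], [0.4, 1.5]]
cur [0.4011 0.3331 0.1827] yaw -27.42 q6 1.1 z [-0.004  0.001 -1.   ]
units [ 0.3  -0.15  6.09] turn 0.05 t 31.0333 F [-3.  -0.5 -1.5] w 0.0437
```

```bash
python3 -m inch '[[[0.2,-0.1,0.5,0,0],[0.2,-0.1,1,0,0],[0.2,-0.1,1,0,0],[0.2,-0.1,1,0,0],[0.2,-0.1,1,0,0]]]' 40
python3 - <<'E'
from fv import *
s=bot.get_state();pickle.dump(s,open('s19.pkl','wb'))
im=cams.read_camera('wrist')[:,:,::-1];cv2.imwrite('pics/wu0.png',im)
zoom('wrist',(260,120,390,240),6,'pics/wu.png',im)
print(s['eef_pos'],bot.get_state()['eef_pos'])
E
```

```text
time: 31.45
eef_pos: [0.4112, 0.3267, 0.155]
orientation: [3.044, -0.775, -0.001]
force: [0.0, 0.1, 1.3]
width: 0.0441
[0.41123832 0.32670789 0.15501008] [0.4115184  0.32686852 0.15564578]
```

View pics/wu.png

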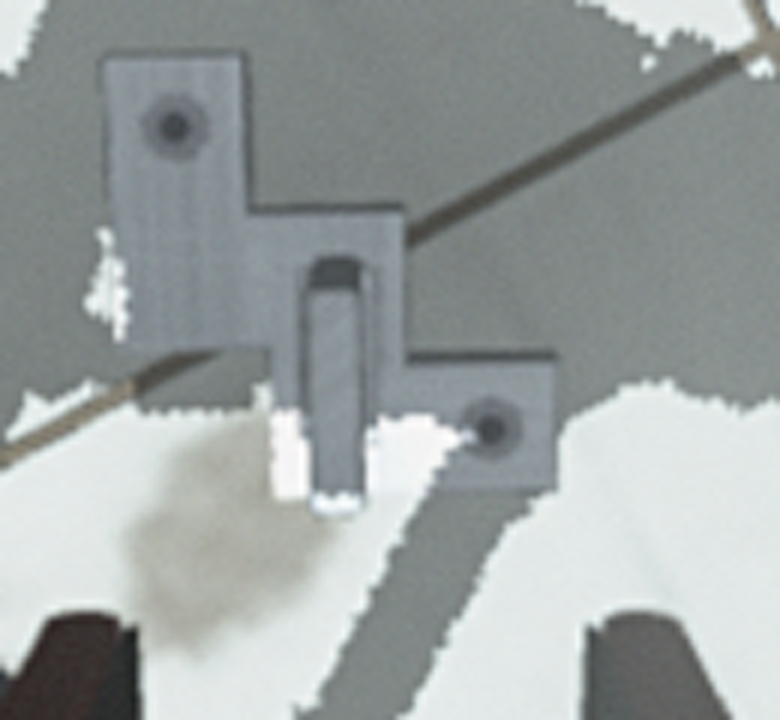

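Run:
```python
from fv import *
s=pickle.load(open('s19.pkl','rb'))
L=[((-58.5,-43.5,15),(102,58)),((-58.5,-16.5,15),(243,57)),((-28.5,-16.5,15),(248,211)),((-28.5,13.5,15),(402,212)),((1.5,16.5,15),(408,362)),((1.5,43.5,15),(555,362)),((28.5,43.5,15),(555,488)),((28.5,-13.5,15),(272,498)),((-20,-5,60),(308,290)),((-20,5,60),(360,290)),((20,-5,60),(312,514)),((20,5,60),(364,512))]
v=fit('wrist',[a for a,b in L],[(260+b[0]/6,120+b[1]/6) for a,b in L],(.412,.329,242),s)
plan((v[0],v[1],.000),np.degrees(v[2])+90)
```

```text
pose [0.4103 0.3321] yaw 242.53 res px [[-0.6, -0.7], [-0.2, -1.0], [-0.1, 0.2], [0.3, -0.5], [2.2, 0.2], [0.7, -0.2], [0.4, 1.0], [0.0, 0.1], [-1.2, -0.1], [0.1, -0.3], [-0.8, 0.8], [0.1, 1.0]]
cur [0.4115 0.3269 0.1556] yaw -28.56 q6 1.11 z [ 0.001  0.    -1.   ]
units [-0.12 -0.13  5.19] turn -0.18 t 31.5 F [ 0.1 -0.5  0.4] w 0.0438
```

```bash
python3 -m inch '[[[-0.1,-0.13,1,-0.18,0.2],[-0.1,-0.13,2.2,-0.18,0.2],[-0.1,-0.13,3.4,-0.18,0.2],[-0.1,-0.13,4.4,-0.18,0.2],[-0.1,-0.13,4.9,-0.18,0.2],[-0.1,-0.13,5.15,-0.18,0.2],[-0.1,-0.13,5.2,-0.18,0.2],[-0.1,-0.13,5.2,-0.18,0.2]]]' 40
python3 -m inch '[[[0,0,0,0,1],[0,0,0,0,1],[0,0,0,0,1],[0,0,0,0,1],[0,0,0,0,1],[0,0,0,0,1],[0,0,0,0,1]]]' 40
python3 -c "
from h import *
plan((.4103,.3321,.00),-27.5)"
```

```text
time: 32.17
eef_pos: [0.4112, 0.3322, 0.0002]
orientation: [-3.051, 0.745, -0.002]
force: [-0.3, -0.8, -0.2]
width: 0.0347
time: 32.75
eef_pos: [0.4108, 0.3324, 0.0]
orientation: [-3.051, 0.745, -0.001]
force: [-2.0, 0.4, 5.1]
width: 0.0096
cur [0.4108 0.3324 0.    ] yaw -27.43 q6 1.09 z [ 0.001  0.001 -1.   ]
units [-0.01  0.02  0.  ] turn 0.01 t 32.75 F [-2.   0.4  5.1] w 0.0096
```

```bash
python3 -m inch '[[[0,0,-0.2,0,1],[0,0,-0.6,0,1],[0,0,-1.5,0,1],[0,0,-2.5,0,1],[0,0,-3.5,1,1],[0,0,-4,2,1],[0,0,-4,3,1],[0,0,-4,4,1],[0,0,-4,4,1]]]' 40
python3 -c "
from h import *
plan((.43,-.02,.12),-100.2)"
```

```text
time: 33.5
eef_pos: [0.4107, 0.3319, 0.12]
orientation: [-2.827, 1.369, -0.001]
force: [0.2, 0.8, -2.5]
width: 0.0099
cur [0.4107 0.3319 0.12  ] yaw -51.66 q6 1.52 z [ 0.001  0.    -1.   ]
units [ 9.6   6.77 -0.  ] turn 8.09 t 33.5 F [ 0.2  0.8 -2.5] w 0.0099
```

```bash
python3 -m inch '[[[0.8,0.55,0,0.6,1],[1.8,1.25,0,1.4,1],[2.9,2,0,2.2,1],[4,2.8,0,3,1],[5.1,3.6,0,4,1],[6.2,4.4,0,5,1],[7.3,5.15,0,6,1],[8.4,5.9,0,7,1],[9.2,6.5,0,8,1],[9.6,6.77,0,8.1,1]]]' 40
python3 -c "
from h import *
plan((.4617,-.0485,.095),-100.2)"
```

```text
time: 34.33
eef_pos: [0.4306, -0.0234, 0.1191]
orientation: [2.011, -2.412, 0.001]
force: [-0.5, -0.3, -2.0]
width: 0.0101
cur [ 0.4306 -0.0234  0.1191] yaw -100.35 q6 1.62 z [-0.001 -0.002 -1.   ]
units [ 0.64 -1.17  0.8 ] turn -0.02 t 34.3333 F [-0.5 -0.3 -2. ] w 0.0101
```

```bash
python3 -m inch '[[[0.3,-0.5,0.2,0,1],[0.64,-1.17,0.8,0,1],[0.64,-1.17,0.8,0,1],[0.64,-1.17,0.8,0,1],[0.64,-1.17,0.8,0,1]]]' 40
python3 - <<'E'
from fv import *
s=bot.get_state();pickle.dump(s,open('s20.pkl','wb'))
plan((.4617,-.0485,.006),-100.2);print(loc(s['eef_pos']))
im=cams.read_camera('wrist')[:,:,::-1];cv2.imwrite('pics/wv0.png',im)
zoom('wrist',(220,60,420,240),3.8,'pics/wv.png',im)
E
```

```text
time: 34.75
eef_pos: [0.4619, -0.0446, 0.0952]
orientation: [2.02, -2.405, -0.002]
force: [-0.5, -0.1, -1.9]
width: 0.0099
cur [ 0.4619 -0.0446  0.0952] yaw -99.95 q6 1.57 z [-0.001  0.    -1.   ]
units [ 0.13 -0.02  2.97] turn 0.04 t 34.75 F [-0.5 -0.1 -1.9] w 0.0099
[45.52 -3.93]
```

View pics/wv.png

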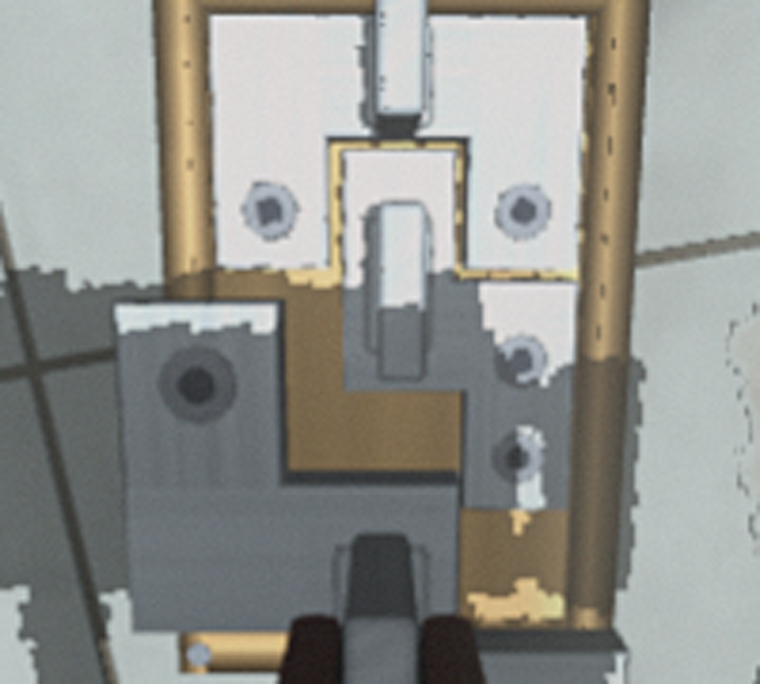

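```bash
python3 -m inch '[[[0.13,-0.01,0.3,0.04,1],[0.13,-0.01,0.5,0.04,1],[0.13,-0.01,0.5,0.04,1],[0.13,-0.01,0.5,0.04,1]]]' 40
python3 - <<'E'
from fv import *
s=bot.get_state();pickle.dump(s,open('s21.pkl','wb'))
plan((.4617,-.0485,.006),-100.2);print(loc(s['eef_pos']))
im=cams.read_camera('wrist')[:,:,::-1];cv2.imwrite('pics/wx0.png',im)
zoom('wrist',(220,60,420,240),3.8,'pics/wx.png',im)
E
```

```text
time: 35.13
eef_pos: [0.4615, -0.0485, 0.0794]
orientation: [2.014, -2.411, -0.001]
force: [-0.3, 0.4, -1.4]
width: 0.0098
cur [ 0.4615 -0.0485  0.0794] yaw -100.25 q6 1.57 z [-0.001  0.    -1.   ]
units [-0.   -0.01  2.45] turn -0.01 t 35.1333 F [-0.3  0.4 -1.4] w 0.0098
[ 4.525e+01 -1.000e-02]
```

View pics/wx.png

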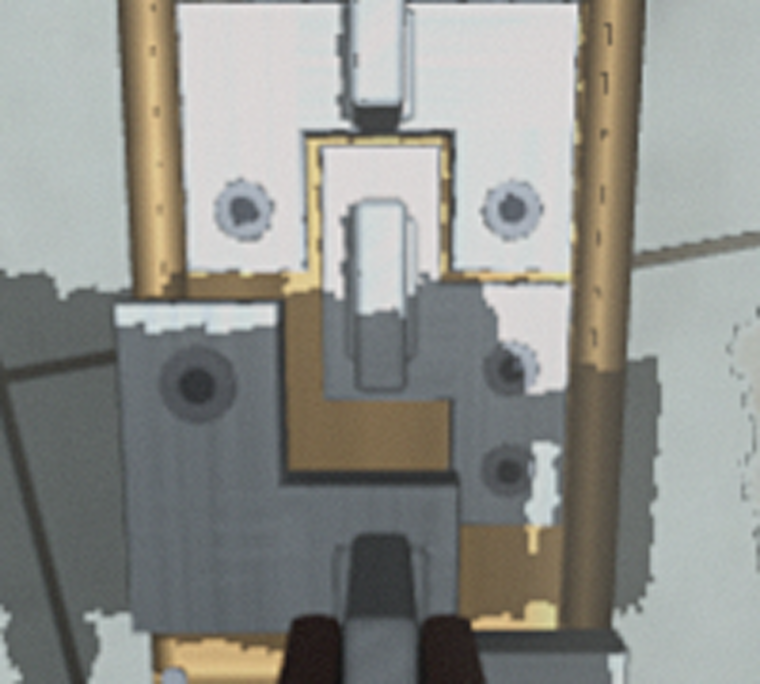

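Run:
```python
from fv import *
s=pickle.load(open('s21.pkl','rb'))
f=lambda c,r,z:loc(px2z('wrist',(220+c/3.8,60+r/3.8),z,s))
b=s['eef_pos'][2]+.015
print('W inner edge(x16.5,y-13.5..13.5)',f(288,485,b),f(456,487,b),' left (-43.5,x-13.5..43.5)',f(117,305,b),f(132,630,b))
print('Z end (13.5, -13.5..16.5)',f(325,400,.02),f(450,400,.02),'tip (43.5,16.5)',f(452,524,.02))
print('Z front (-43.5)',f(322,148,.02),f(440,148,.02))
print('U notch(-46.5,+-16.5)',f(305,133,.02),f(455,133,.02),'U tips',f(192,270,.02),f(572,274,.02))
```

```text
W inner edge(x16.5,y-13.5..13.5) [ 16.14 -14.59] [16.47 13.37]  left (-43.5,x-13.5..43.5) [-13.31 -41.37] [ 41.67 -42.  ]
Z end (13.5, -13.5..16.5) [ 12.13 -11.97] [12.12 16.94] tip (43.5,16.5) [41.71 17.88]
Z front (-43.5) [-43.33 -11.99] [-43.34  13.89]
U notch(-46.5,+-16.5) [-46.46 -15.66] [-46.47  17.13] U tips [-17.23 -41.56] [-16.37  43.97]
```

```bash
python3 -m inch '[[[0,0,0.5,0,1],[0,0,1,0,1],[0,0,1.5,0,1],[0,0,1.9,0,1],[0,0,2.2,0,1],[0,0,2.35,0,1],[0,0,2.4,0,1],[0,0,2.4,0,1]]]' 40
python3 -c "
from fv import *
plan((.4617,-.0485,.006),-100.2);print(loc(bot.get_state()['eef_pos']))"
```

```text
time: 35.85
eef_pos: [0.4621, -0.0488, 0.0081]
orientation: [-2.014, 2.411, -0.0]
force: [-0.5, 0.3, -1.4]
width: 0.0094
cur [ 0.4621 -0.0488  0.0081] yaw -100.28 q6 1.57 z [ 0. -0. -1.]
units [-0.01  0.02  0.07] turn -0.01 t 35.85 F [-0.5  0.3 -1.4] w 0.0094
[44.56  0.16]
```

```bash
python3 -m inch '[[[0,0,0.05,0,1],[0,0,0.08,0,1],[0,0,0.08,0,1]]]' 40
python3 -m inch '[[[0,0,0,0,0.6],[0,0,0,0,0.4],[0,0,0,0,0.4],[0,0,-0.5,0,0.4],[0,0,-2,0,0.4],[0,0,-3.5,0,0.4],[0,0,-5,0,0.4],[-1.5,1,-7,0,0.4],[-1.5,1,-7,0,0.4]]]' 40
python3 - <<'E'
from fv import *
s=bot.get_state();pickle.dump(s,open('s22.pkl','wb'))
im=cams.read_camera('wrist')[:,:,::-1];cv2.imwrite('pics/wy0.png',im)
zoom('wrist',(200,40,440,250),3.2,'pics/wy.png',im)
zoom('side',(280,130,420,230),5,'pics/sy.png')
plan((.46,-.1,.2),-100)
E
```

```text
time: 36.1
eef_pos: [0.4623, -0.0488, 0.006]
orientation: [-2.013, 2.411, -0.001]
force: [-0.9, 0.7, -1.3]
width: 0.0095
time: 36.85
eef_pos: [0.4417, -0.0022, 0.2141]
orientation: [-2.01, 2.413, -0.002]
force: [0.7, 0.6, 1.1]
width: 0.0267
cur [ 4.432e-01 -1.000e-04  2.192e-01] yaw -100.13 q6 1.67 z [ 0.012  0.    -1.   ]
units [ 3.18 -1.13  0.65] turn -0.02 t 36.95 F [ 0.5 -0.   0.2] w 0.0264
```

View pics/wy.png

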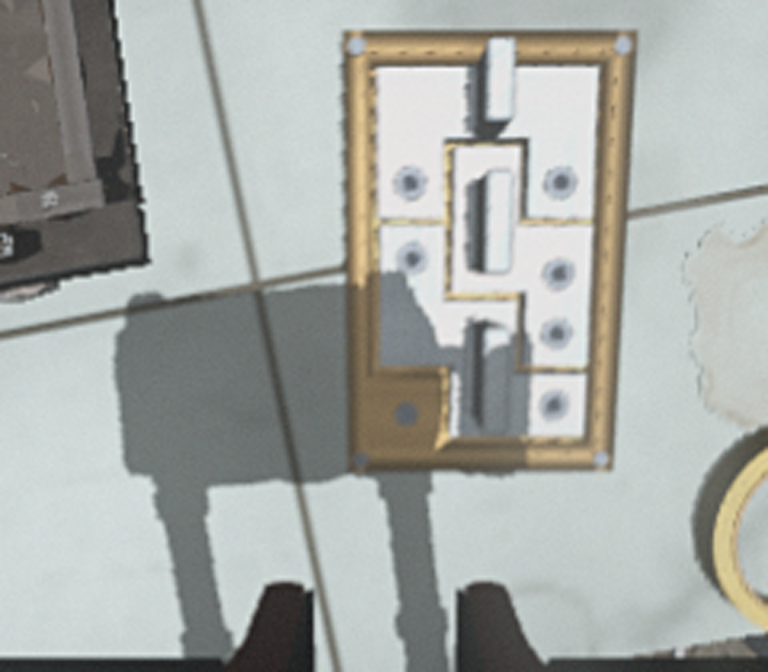

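View pics/sy.png

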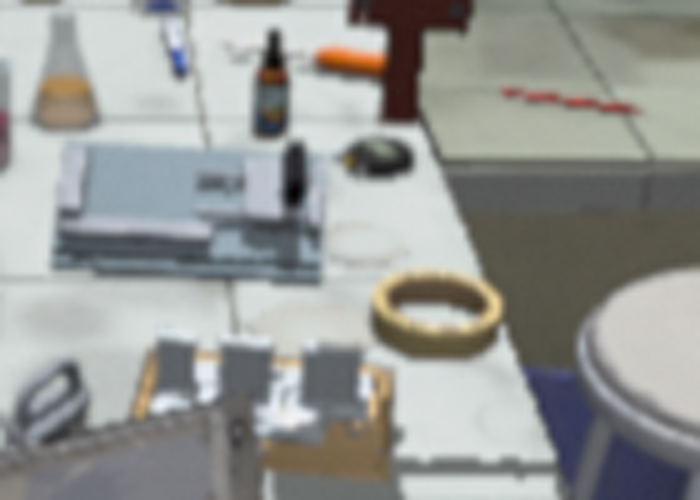

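```bash
python3 -m inch '[[[0,0,0,0,0.4],[0,0,0,0,0.4],[0,0,0,0,0.4]]]'
python3 -c "
from station import hand_in
print(hand_in())"
```

```text
time: 37.2
eef_pos: [0.4413, -0.0024, 0.2096]
orientation: [2.011, -2.41, -0.003]
force: [-0.3, -1.2, -0.1]
width: 0.0263
the job is handed in; nothing more can be done
None
```

I slid the vise jaw open by its lug (about 45 mm, with a force rise at the stop) while the U clip was still in the vise. Then I lifted the U clip out, set it down so it levelled on the bench, and placed the U, Z and W clips in the tray. I handed in at 37.2 s of the 72 s allowed.

**Last checks:**
- The final wrist picture shows all three clips in the tray, webs up and in one row, with narrow even gaps. They look flat on the floor.
- The side picture shows the jaw still open at its stop and the tape and bottle in place. I did not re-check the beakers or the brush in a picture, but the arm never went near them.
- The gripper was clear of everything, about 0.2 m up, when I handed in.
- I did not fit the clips' final poses numerically. Measurements during placing put the U and Z clips within about 1 mm of their seats. The W clip's tool position at release was also within about 1 mm.

**What disagreed:**
- The fingertips sit about 30 mm above the reported TCP.
- Because of this, the first vise grasp only caught the top of the web. The U clip dropped flat on the bench from about contact height when I slackened the grip.
- The next three attempts to pick it up missed; I found the cause from the side camera and grasped 30 mm lower from then on.
- The wrist calibration also showed a shift of about 1 mm across the tray. I allowed for it by comparing clip and tray in the same picture.

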